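Load the slide carrier from its mounting frame into the slide reader

ROBOT

A 7-joint arm with a two-finger parallel gripper is mounted at the origin on the work surface. World frame = base frame: x ahead of the robot, y to its left, z up, the work surface at z = 0. Lengths are in mm, angles in rad, forces in N, time in s.
With the tool pointing down it reaches from about 425 to 800 mm from the base axis. Payload 8.3 kg.
Tool frame: the origin (TCP) lies midway between the tips of the shut fingers; the grasp point (between the pads) lies 19 mm behind it; z points along the fingers, y is the direction in which the jaws open and shut (so a half turn about z gives the same grasp; the last joint's range is limited). The gripper opens to 85 mm and grips with 20 to 120 N. Pads are 22 mm wide; open, the fingers measure 114 mm over their backs; the gripper's body (76 mm by 85 mm) begins 54 mm behind the grasp point. The pads swing forward as they close: fully open they stand 13 mm farther back than shut.
Start: joints at [1.188, 0.383, 0.016, 1.37, -0.006, 1.388, -0.046], TCP at [196.523, -593.278, 195.879] pointing down, gripper open.
Joint ranges: [-2.95, 2.95], [-0.25, 2.06], [-1.52, 1.56], [0.18, 2.33], [-1.44, 4.58], [0.02, 2.06], [-3.01, 3.01]. Speed limits (rad/s): [2.39, 2.39, 3.01, 3.01, 3.14, 3.14, 3.14].

INTERFACE

Orientations are given as a unit quaternion [x, y, z, w].
In Python, from rig import ctrl gives the robot as it stands.
- The arm moves only by the shell command python3 -m inch 'ROWS' [FORCE]. ROWS is JSON, a list of rows, each a list of 7 numbers: the shift along the tool's x, y, z in cm, then the turn, a rotation vector about the tool's x, y, z in degrees, then the opening, from 0 (shut) to 1 (fully open). In form: [[tx, ty, tz, ax, ay, az, gripper], ...]. A call has 1 to 10 rows; each row shifts and turns the commanded pose from where the row before left it, along the tool's axes as they then stand; what a row does not reach is not made up. A row lasts 1/10 s, in which the tool goes at most 50 mm and 8.59 degrees, less where a joint would pass 70% of its speed; a pose out of reach is approached as far as the arm can. A call with a gripper value outside its range is refused whole. The fingers move at their own pace and stop on an object; FORCE is the grip in N (left out, the last holds). Time passes only in rows, so rows that do not move let the fingers close. It gives the time, the measured TCP pose, the force and the opening at its end, in the units of the state.
- ctrl.state(): the state, without advancing time (a new reading comes with each control period).
- ctrl.read_camera(name): name is "side" or "top"; returns the picture (420x560x3 uint8, blue, green, red); there is no depth.
- ctrl.calibration(name): a dict with "K" (3x3 intrinsics, pixels), "k1" (the pictures are not rectified: a ray, as slopes to the right and down, at radius r is drawn at 1 + k1 r^2 times it, then the intrinsics apply), "T" (4x4, takes a point from camera to world coordinates). Camera axes: x right, y down, z forward; pixel columns grow to the right and rows downward; lengths in mm; the calibration is good to about 2 mm. A picture is of the moment at which its call begins. calibration takes no time and is no camera call.
- ctrl.close_job(): hands the job in, once; it reports no verdict.
The state is a dict: "time_s": time; "joint_pos": joint angles; "joint_vel": joint speeds; "joint_torque": joint torques, N m; "eef_pos": TCP position; "tool_rot": TCP orientation; "wrist_force": force on the tool from outside, world axes, zero at the start; "moment": the same for the moment, N m; "gripper_width": finger opening in mm.
Only numpy, scipy, OpenCV 4.12 (cv2) and the standard library are available. Lean on these libraries where they do the work, as an engineer would, in place of code of your own. Each camera call takes 0.05 s, during which the arm holds its last target.

TASK

Turn the swing tab of the mounting frame fully aside, lift the slide carrier out by its upright rib, keeping it level, and set it down flat on the reader's deck in front of the tunnel. Let go, take the carrier again by the end away from the reader, slide it into the tunnel until it stops, and let go. Do not drop it, and leave the bottle, the jar and the slide box where they are.

Things in the scene. Friction and masses are not known exactly. Their poses are not given: they have to be found in the camera images.
- carrier_mid (a point): Slide carrier: black plastic plate 180 (x) x 58 (y) x 14 mm, about 0.18 kg, four glass slides fixed flat on top, lying in the frame at the start. An upright rib across its middle, 12 (x) x 44 mm (y), rises 26 mm above the plate. The same both ways round. The point is the plate's centre, half-way up its 14 mm (33 mm below the rib's top). x along its length, z up.
- frame: Mounting frame, fixed: grey metal block 226 (x) x 116 (y, from -67 to +49) x 20 mm high; its pocket, 184 x 62 mm, is centred on the origin, with its floor 6 mm above the bench, so the carrier's plate is flush with the frame's top and only the rib stands up. Origin: on the bench under the pocket's centre; x along the pocket's length.
- tab (a joint): Frame's swing tab: level steel bar 16 wide, 6 thick, 80 mm from vertical pivot to tip, its top 28 mm above the bench, 2 mm above the carrier. 0 rad: straight across the carrier, along the frame's +y; grows counter-clockwise from above: at 1.57 it points along the frame's -x, clear of the carrier (clear from about 1.3); stop at 1.75. Takes about 0.5 N at its post, stays where left.
- tab_post (a point): Black round post on the tab, 16 mm in diameter, standing 30 mm up from the tab's bar (from 28 to 58 mm above the bench), 62 mm from the pivot. The point is on its axis, 15 mm below its top.
- tab_hinge (a point): Point on the tab's vertical pivot axis, 20 mm above the bench; in the frame's axes at x = -60, y = -46 mm.
- reader_mouth (a point): Slide reader, fixed: grey deck 4 mm above the bench, 130 mm wide, runs level into a tunnel with a clear roof. The point is on the deck's top, mid-mouth; x points into the tunnel, z up. Deck reaches out to x = -210 mm. Tunnel 65 mm wide (flaring to 80 over its first 28 mm), 48 mm high inside; outside 120 mm wide, roof top 54 mm above the deck: a hand on the rib cannot pass.
- reader_stop (a point): The foot of the end stop inside the tunnel, on the deck's top, 140 mm beyond the mouth (same axes). Pushed home, the carrier's inner end is against it, its centre 50 mm beyond the mouth, and its outer end sticks out 40 mm. Behind the stop is a white housing 170 mm long, 160 mm wide and 85 mm high.
- wash_bottle: Bystander: white bottle, 56 mm in diameter, 130 mm high. Origin: centre of its underside.
- jar: Bystander: clear jar, 60 mm in diameter, 70 mm high. Origin: centre of its underside.
- slide_box: Bystander: flat closed box 80 x 150 x 35 mm. Origin: centre of its underside.
There are look-alikes about, which are no part of the job. What is shaped like the part that bears carrier_mid but yellow is not meant.

How it is judged (in metres and radians):
On the way, in this order (a step that is already met when the one before it is completed fails the run):
1. the tab is turned aside (beyond 1.3 rad) with the carrier still in the frame (value of joint tab above 1.3 rad and distance of carrier_mid from where it was at the start of the episode below 0.015 m), for 0.2 s.
2. the carrier lies flat and still on the deck in front of the tunnel, let go (x of carrier_mid in the frame of reader_mouth between -0.2 and -0.02 m and y of carrier_mid in the frame of reader_mouth between -0.05 and 0.05 m and z of carrier_mid in the frame of reader_mouth below 0.011 m and angle between carrier_mid's own z axis and vertical below 0.06 rad and linear speed of carrier below 0.02 m/s and contact force between the fingers and carrier below 0.1 N), for 0.2 s.
3. gripped near its end (more than 45 mm from its centre), the carrier is part-way into the tunnel (x of carrier_mid in the frame of reader_mouth between -0.05 and 0.042 m and y of carrier_mid in the frame of reader_mouth between -0.01 and 0.01 m and contact force between the fingers and carrier above 5 N and horizontal distance between the grasp point and carrier_mid above 0.045 m), for 0.1 s.
At the end, for the whole second after the job is handed in: The carrier lies flat in the reader's tunnel within 6 mm of its end stop (centre at least 44 mm beyond the mouth, within 8 mm of the tunnel's middle line, straight within 0.08 rad), at rest and let go (x of carrier_mid in the frame of reader_mouth above 0.044 m and y of carrier_mid in the frame of reader_mouth between -0.008 and 0.008 m and z of carrier_mid in the frame of reader_mouth below 0.011 m and angle between the x axis of carrier_mid and the x axis of reader_mouth, either way round below 0.08 rad and linear speed of carrier below 0.02 m/s and contact force between the fingers and carrier below 0.1 N); the robot touches nothing.
It fails at once if the carrier is tipped more than 0.5 rad (angle between carrier_mid's own z axis and vertical above 0.5 rad).
It fails at once if the carrier is let go more than about 3 cm above its support (height (world z) of carrier_mid above 0.045 m and contact force between the fingers and carrier below 0.01 N).
It fails at once if the wash bottle is moved more than 3 cm (distance of wash_bottle from where it was at the start of the episode above 0.03 m).
It fails at once if the jar is moved more than 3 cm (distance of jar from where it was at the start of the episode above 0.03 m).
It fails at once if the slide box is moved more than 3 cm (distance of slide_box from where it was at the start of the episode above 0.03 m).
It also fails if it takes over 69 s, if anything falls off the work surface, if the arm or the gripper's body presses on something with over 40 N, if the wrist force passes 120 N, or if a joint passes its speed limit or range.

## Working session

There is one attempt and no reset: what is moved stays moved. The work goes in short steps, Python scripts to look and compute and a shell command to move; the robot and the scene stay as the last step left them, time stands still between calls to the robot, and variables do not carry over. Pictures are saved under pics/ and viewed, and the job is handed in when it is done.

```bash
ls; mkdir -p pics; python3 - <<'E'
from rig import ctrl
import cv2,numpy as np
for n in("side","top"):
    cv2.imwrite(f"pics/{n}0.png",ctrl.read_camera(n)); c=ctrl.calibration(n); print(n,np.round(c["K"],1).tolist(),c["k1"],np.round(c["T"],3).tolist())
print(ctrl.state())
E
```

```text
pics
side [[442.4, 0.0, 276.9], [0.0, 442.4, 210.1], [0.0, 0.0, 1.0]] -0.09237992279348622 [[0.975, -0.105, 0.198, 409.471], [-0.223, -0.522, 0.823, -799.81], [0.017, -0.847, -0.532, 614.251], [0.0, 0.0, 0.0, 1.0]]
top [[380.0, 0.0, 274.8], [0.0, 380.0, 212.9], [0.0, 0.0, 1.0]] -0.023172338553996207 [[-0.025, -0.988, 0.151, 430.439], [-0.999, 0.028, 0.017, 72.221], [-0.021, -0.15, -0.988, 1063.941], [0.0, 0.0, 0.0, 1.0]]
{'time_s': 0.1, 'joint_pos': array([ 1.18811132,  0.3841456 ,  0.01636769,  1.3710546 , -0.00629921,
        1.38817503, -0.04645981]), 'joint_vel': array([ 0.00165369, -0.00170536,  0.00033748, -0.00293747, -0.00015479,
       -0.00037206,  0.00129378]), 'joint_torque': array([ 3.37959034e-03, -6.29133511e+01,  8.47544800e-01, -3.72760713e+01,
        1.68654195e-02,  1.03145256e-02,  3.75547086e-05]), 'eef_pos': array([ 196.35576573, -592.81822699,  194.98161969]), 'tool_rot': array([ 9.87235233e-01,  1.59266579e-01, -1.48843635e-04, -8.53882238e-04]), 'wrist_force': array([ 0.14769534, -0.3261887 ,  0.45692756]), 'moment': array([ 0.00918754,  0.01583339, -0.01389486]), 'gripper_width': 85.46103667014192}
```

View pics/side0.png

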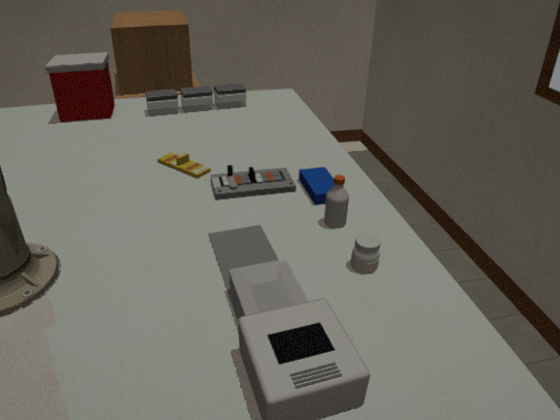

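View pics/top0.png

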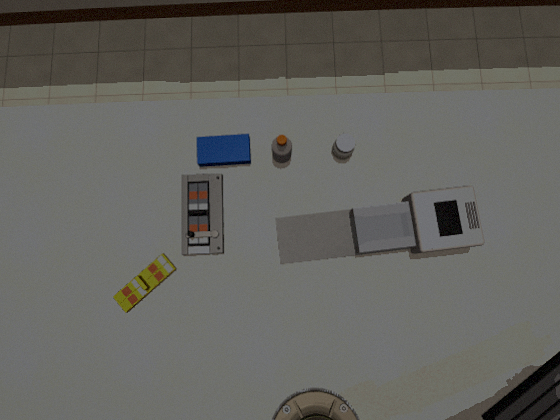

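The side view shows the frame at about (253,182) and the reader at about (270,300). In the top view the frame is at (202,214), the deck mouth at (355,230), the box at (224,150), the bottle at (281,150), the jar at (344,148) and the yellow decoy at (145,283). I'll zoom in next.

```bash
cat > h.py <<'E'
import cv2,numpy as np
from rig import ctrl
def ray(n,uv):
    c=ctrl.calibration(n);K=np.array(c["K"]);T=np.array(c["T"])
    uv=np.atleast_2d(uv).astype(float)
    p=(uv-K[:2,2])/[K[0,0],K[1,1]]
    q=p.copy()
    for _ in range(30): q=p/(1+c["k1"]*(q**2).sum(1,keepdims=True))
    d=np.c_[q,np.ones(len(q))]@T[:3,:3].T
    return T[:3,3],d
def onz(n,uv,z):
    o,d=ray(n,uv); return o+d*((z-o[2])/d[:,2])[:,None]
def proj(n,P):
    c=ctrl.calibration(n);K=np.array(c["K"]);T=np.array(c["T"])
    X=(np.atleast_2d(P)-T[:3,3])@T[:3,:3]; q=X[:,:2]/X[:,2:]
    q=q*(1+c["k1"]*(q**2).sum(1,keepdims=True)); return q*[K[0,0],K[1,1]]+K[:2,2]
def tri(a,b):
    o1,d1=ray("side",a);o2,d2=ray("top",b);d1=d1[0];d2=d2[0]
    s=np.linalg.lstsq(np.c_[d1,-d2],o2-o1,rcond=None)[0]
    p,q=o1+s[0]*d1,o2+s[1]*d2; return (p+q)/2,np.linalg.norm(p-q)
def crop(img,x,y,w,h,f,out,step=10):
    c=cv2.resize(img[y:y+h,x:x+w],None,fx=f,fy=f,interpolation=cv2.INTER_CUBIC)
    c=cv2.convertScaleAbs(c,alpha=1.3)
    for i in range((-x)%step,w,step): cv2.line(c,(int((i+.5)*f),0),(int((i+.5)*f),5),(0,0,255),1);cv2.putText(c,str(x+i),(int(i*f),16),0,.35,(0,0,255),1)
    for i in range((-y)%step,h,step): cv2.line(c,(0,int((i+.5)*f)),(5,int((i+.5)*f)),(0,0,255),1);cv2.putText(c,str(y+i),(6,int((i+.8)*f)),0,.35,(0,0,255),1)
    cv2.imwrite(out,c)
E
python3 - <<'E'
from h import *
t=cv2.imread("pics/top0.png");s=cv2.imread("pics/side0.png")
crop(t,170,165,70,95,6,"pics/a1.png"); crop(t,265,180,225,80,3.5,"pics/a2.png"); crop(s,200,155,110,50,7,"pics/a3.png")
crop(s,200,215,170,200,3,"pics/a4.png")
E
```

```text
(no output)
```

View pics/a1.png

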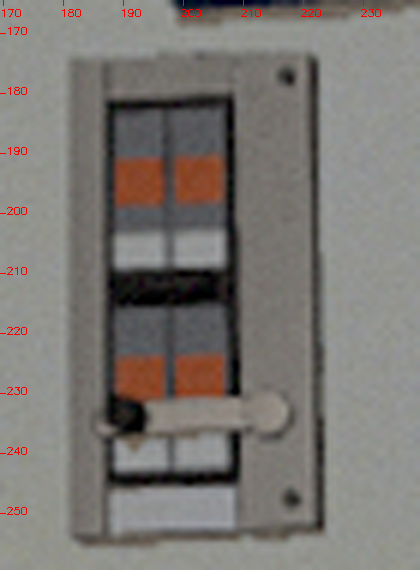

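View pics/a2.png

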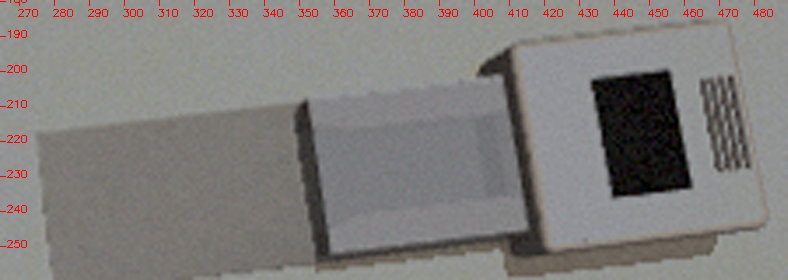

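View pics/a3.png

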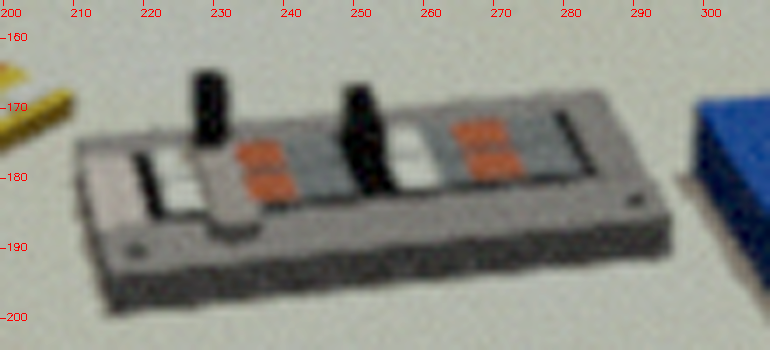

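View pics/a4.png

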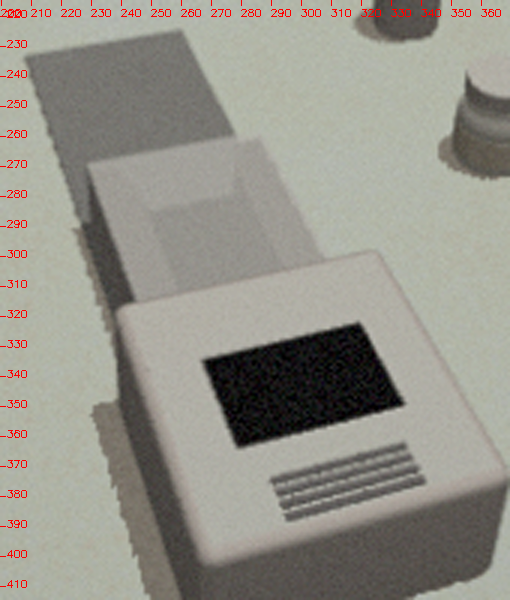

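The tab is at 0: its bar crosses the carrier, the hinge is near top pixel (215,233) and the post near (190,234). The pocket border is dark and clearly visible. So frame x runs roughly along world +x, and the reader points along world −y with a small yaw. I'll measure points next.

```bash
cat > m.py <<'E'
from h import *
def a1(p): return np.array(p)/6+[170,165]-.5
def a2(p): return np.array(p)/3.5+[265,180]-.5
def a3(p): return np.array(p)/7+[200,155]-.5
def a4(p): return np.array(p)/3+[200,215]-.5
def show(l,P): print(l,np.round(P,1).tolist(),[round(float(np.linalg.norm(P[i]-P[(i+1)%len(P)])),1) for i in range(len(P))])
if __name__=="__main__":
    show("frame top z20",onz("top",a1([(70,57),(315,57),(322,525),(72,535)]),20))
    show("pocket top",onz("top",a1([(108,99),(233,97),(238,482),(108,484)]),20))
    show("hinge top z28",onz("top",a1([(270,413)]),28))
    show("frame side z20",onz("side",a3([(78,140),(603,92),(670,222),(110,275)]),20))
    show("rib/post side top",onz("side",a3([(209,74)]),58)); show("",onz("side",a3([(357,88)]),46))
    show("rib top view (z46)",onz("top",a1([(118,272),(228,270),(228,302),(118,305)]),46))
    show("post top view",onz("top",a1([(125,412)]),58))
    show("deck",onz("top",a2([(37,132),(54,280)]),4))
    show("deck2",onz("side",a4([(25,57),(182,30)]),4))
    show("roof",onz("top",a2([(305,100),(328,255),(530,230),(505,77)]),58))
    show("roof side",onz("side",a4([(90,165),(260,137)]),58))
    show("housing",onz("top",a2([(517,45),(730,22),(765,222),(548,250)]),89))
    show("housing side",onz("side",a4([(118,312),(378,252),(508,470),(205,560)]),89))
E
python3 m.py
```

```text
frame top z20 [[709.1, 353.8, 20.0], [705.4, 237.2, 20.0], [485.1, 235.0, 20.0], [483.5, 350.2, 20.0]] [116.6, 220.3, 115.2, 225.7]
pocket top [[688.1, 335.4, 20.0], [687.2, 276.1, 20.0], [505.8, 273.6, 20.0], [506.4, 333.8, 20.0]] [59.3, 181.4, 60.1, 181.7]
hinge top z28 [[536.4, 257.4, 28.0]] [0.0]
frame side z20 [[485.7, 345.8, 20.0], [709.0, 346.7, 20.0], [707.7, 230.8, 20.0], [486.7, 232.2, 20.0]] [223.3, 115.9, 221.0, 113.6]
rib/post side top [[538.0, 319.5, 58.0]] [0.0]
 [[598.2, 319.3, 46.0]] [0.0]
rib top view (z46) [[600.8, 323.5, 46.0], [600.3, 273.2, 46.0], [585.6, 273.2, 46.0], [585.6, 323.4, 46.0]] [50.3, 14.7, 50.2, 15.2]
post top view [[535.5, 316.9, 58.0]] [0.0]
deck [[579.7, 90.3, 4.0], [461.1, 79.8, 4.0]] [119.1, 119.1]
deck2 [[451.2, 74.7, 4.0], [580.9, 87.6, 4.0]] [130.4, 130.4]
roof [[591.0, -116.0, 58.0], [472.7, -126.7, 58.0], [487.1, -279.4, 58.0], [604.4, -269.7, 58.0]] [118.8, 153.4, 117.6, 154.3]
roof side [[477.2, -132.7, 58.0], [592.3, -126.7, 58.0]] [115.2, 115.2]
housing [[622.9, -270.0, 89.0], [635.8, -430.3, 89.0], [486.3, -440.4, 89.0], [470.5, -280.5, 89.0]] [160.8, 149.9, 160.7, 152.7]
housing side [[471.4, -294.6, 89.0], [622.7, -279.3, 89.0], [637.1, -436.2, 89.0], [485.7, -452.3, 89.0]] [152.1, 157.5, 152.3, 158.4]
```

Both views agree with the given sizes:

| Item | Measured value |
|---|---|
| Frame centre | about (597, 300.5), yaw about 0.5° |
| Hinge | about (537, 255) |
| Post | about (537, 317) |
| Reader mouth | about (534, −126), x axis at about −84.7° |

Next I'll write a planner that prints rows for me to type.

```bash
cat > plan.py <<'E'
import sys,numpy as np
from rig import ctrl
from scipy.spatial.transform import Rotation as R
def cur():
    s=ctrl.state(); r=R.from_quat(s["tool_rot"]); return s,np.array(s["eef_pos"]),r
def plan(target,yaw_y,n):
    "rows (cm,deg) to TCP target (mm), tool y heading yaw_y deg, tool z down"
    s,p,r=cur(); a=np.radians(yaw_y); y=np.array([np.cos(a),np.sin(a),0]); z=np.array([0,0,-1.])
    g=R.from_matrix(np.c_[np.cross(y,z),y,z]); rv=(r.inv()*g).as_rotvec()/n
    d=(np.array(target)-p)/n/10; out=[]
    for i in range(n):
        out.append(np.r_[r.inv().apply(d),np.degrees(rv)]); r=r*R.from_rotvec(rv)
    print("t",s["time_s"],"p",p.round(1),"yawy",round(float(np.degrees(np.arctan2(*cur()[2].as_matrix()[1::-1,1]))),2),"w",round(s["gripper_width"],1),"F",s["wrist_force"].round(1),"q",s["joint_pos"].round(2))
    for o in out: print("["+",".join(f"{v:.2f}" for v in o)+"]")
if __name__=="__main__":
    a=[float(v) for v in sys.argv[1:]]; plan(a[:3],a[3],int(a[4]))
E
python3 plan.py 560 -60 180 -26 16
```

```text
t 0.1 p [ 196.4 -592.8  195. ] yawy -71.67 w 85.5 F [ 0.1 -0.3  0.5] q [ 1.19  0.38  0.02  1.37 -0.01  1.39 -0.05]
[3.20,-2.45,0.10,-0.01,-0.00,-2.85]
[3.32,-2.28,0.10,-0.01,-0.00,-2.85]
[3.43,-2.12,0.10,-0.01,-0.00,-2.85]
[3.53,-1.94,0.10,-0.01,-0.00,-2.85]
[3.63,-1.76,0.10,-0.01,-0.00,-2.85]
[3.71,-1.58,0.10,-0.01,-0.00,-2.85]
[3.78,-1.39,0.10,-0.01,-0.00,-2.85]
[3.85,-1.20,0.10,-0.01,-0.00,-2.85]
[3.90,-1.01,0.10,-0.01,-0.00,-2.85]
[3.95,-0.82,0.09,-0.01,-0.00,-2.85]
[3.98,-0.62,0.09,-0.01,-0.00,-2.85]
[4.01,-0.42,0.09,-0.01,-0.00,-2.85]
[4.03,-0.22,0.09,-0.01,-0.00,-2.85]
[4.03,-0.02,0.09,-0.01,-0.00,-2.85]
[4.03,0.18,0.09,-0.01,-0.00,-2.85]
[4.01,0.38,0.09,-0.01,-0.00,-2.85]
```

```bash
python3 -m inch '[[3.2,-2.45,0.1,0,0,-2.85,0.4],[3.3,-2.3,0.1,0,0,-2.85,0.4],[3.4,-2.1,0.1,0,0,-2.85,0.4],[3.5,-1.95,0.1,0,0,-2.85,0.4],[3.6,-1.75,0.1,0,0,-2.85,0.4],[3.7,-1.6,0.1,0,0,-2.85,0.4],[3.8,-1.4,0.1,0,0,-2.85,0.4],[3.85,-1.2,0.1,0,0,-2.85,0.4]]'; python3 plan.py 560 -60 180 -26 8
```

```text
time_s: 0.9
eef_pos: [377.8, -325.5, 187.6]
tool_rot: [0.936, 0.352, -0.0, -0.0]
wrist_force: [0.5, -0.5, -1.1]
gripper_width: 33.6
t 0.9 p [ 377.8 -325.5  187.6] yawy -48.76 w 33.6 F [ 0.5 -0.5 -1.1] q [ 0.86  0.13 -0.23  1.71  0.03  1.31 -0.23]
[3.90,-0.99,0.10,-0.00,0.00,-2.84]
[3.94,-0.80,0.10,-0.00,0.00,-2.84]
[3.98,-0.60,0.10,-0.00,0.00,-2.84]
[4.00,-0.40,0.10,-0.00,0.00,-2.84]
[4.02,-0.21,0.10,-0.00,0.00,-2.84]
[4.03,-0.01,0.10,-0.00,0.00,-2.84]
[4.02,0.19,0.10,-0.00,0.00,-2.84]
[4.01,0.39,0.10,-0.00,0.00,-2.84]
```

```bash
python3 -m inch '[[3.9,-1,0.1,0,0,-2.85,0.4],[3.95,-0.8,0.1,0,0,-2.85,0.4],[4,-0.6,0.1,0,0,-2.85,0.4],[4,-0.4,0.1,0,0,-2.85,0.4],[4,-0.2,0.1,0,0,-2.85,0.4],[4,0,0.1,0,0,-2.85,0.4],[4,0.2,0.1,0,0,-2.85,0.4],[4,0.4,0.1,0,0,-2.85,0.4]]'; python3 plan.py 537 317 130 0.5 10
```

```text
time_s: 1.7
eef_pos: [560.4, -61.3, 179.6]
tool_rot: [0.848, 0.53, -0.0, -0.0]
wrist_force: [0.4, -1.1, -0.3]
gripper_width: 34.0
t 1.7 p [560.4 -61.3 179.6] yawy -25.98 w 34.0 F [ 0.4 -1.1 -0.3] q [ 0.45  0.3  -0.5   1.55  0.15  1.33 -0.51]
[3.30,-1.87,0.50,-0.00,0.00,-2.65]
[3.38,-1.71,0.50,-0.00,0.00,-2.65]
[3.46,-1.55,0.50,-0.00,0.00,-2.65]
[3.52,-1.39,0.50,-0.00,0.00,-2.65]
[3.59,-1.23,0.50,-0.00,0.00,-2.65]
[3.64,-1.06,0.50,-0.00,0.00,-2.65]
[3.68,-0.89,0.50,-0.00,0.00,-2.65]
[3.72,-0.72,0.50,-0.00,0.00,-2.65]
[3.75,-0.55,0.50,-0.00,0.00,-2.65]
[3.77,-0.38,0.50,-0.00,0.00,-2.65]
```

```bash
python3 -m inch '[[3.3,-1.85,0.5,0,0,-2.65,0.4],[3.4,-1.7,0.5,0,0,-2.65,0.4],[3.45,-1.55,0.5,0,0,-2.65,0.4],[3.5,-1.4,0.5,0,0,-2.65,0.4],[3.6,-1.25,0.5,0,0,-2.65,0.4],[3.65,-1.05,0.5,0,0,-2.65,0.4],[3.7,-0.9,0.5,0,0,-2.65,0.4],[3.7,-0.7,0.5,0,0,-2.65,0.4],[3.75,-0.55,0.5,0,0,-2.65,0.4],[3.75,-0.4,0.5,0,0,-2.65,0.4]]'; python3 plan.py 537 317 95 0.5 4
python3 - <<'E'
from h import *
for n in("side","top"):
    i=ctrl.read_camera(n);cv2.imwrite(f"pics/{n}1.png",i)
crop(cv2.imread("pics/side1.png"),190,90,120,110,6,"pics/b1.png");crop(cv2.imread("pics/top1.png"),150,170,130,100,6,"pics/b2.png")
print(proj("side",[[*ctrl.state()["eef_pos"]]]),proj("top",[[*ctrl.state()["eef_pos"]]]))
E
```

```text
time_s: 2.7
eef_pos: [536.9, 316.7, 129.3]
tool_rot: [0.704, 0.71, -0.0, -0.0]
wrist_force: [0.0, -0.7, 0.2]
gripper_width: 34.1
t 2.7 p [536.9 316.7 129.3] yawy 0.51 w 34.1 F [ 0.  -0.7  0.2] q [-0.1   0.51 -0.69  1.45  0.33  1.3  -0.8 ]
[0.01,0.00,0.86,-0.01,0.01,0.00]
[0.01,0.00,0.86,-0.01,0.01,0.00]
[0.01,0.00,0.86,-0.01,0.01,0.00]
[0.01,0.00,0.86,-0.01,0.01,0.00]
[[226.60008217 141.59504442]] [[181.43435293 231.26813666]]
```

View pics/b1.png

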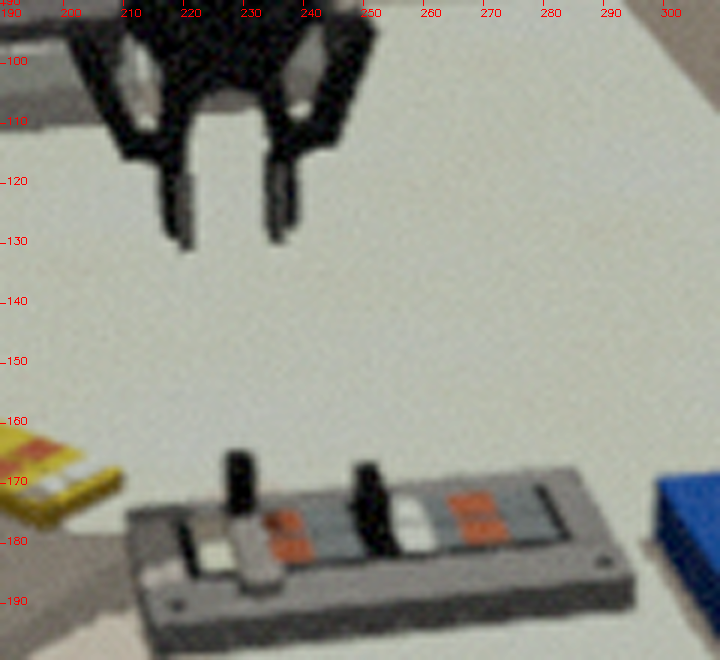

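View pics/b2.png

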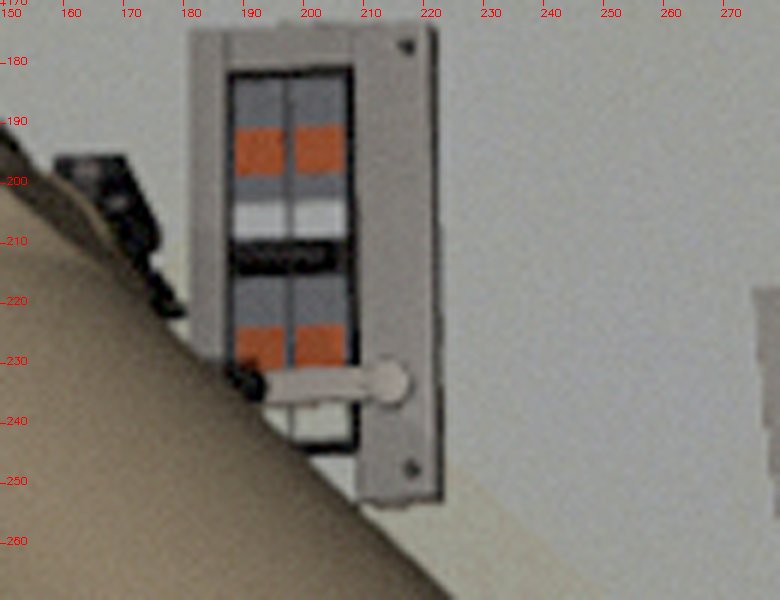

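```bash
python3 - <<'E'
from h import *
for z in (129,140,150,160): print(z,proj("side",[[537-17,317,z],[537+17,317,z]]).round(1).tolist())
print(ctrl.state()["time_s"],ctrl.state()["eef_pos"])
E
```

```text
129 [[221.9, 142.6], [234.3, 141.6]]
140 [[221.7, 138.8], [234.2, 137.9]]
150 [[221.5, 135.4], [234.0, 134.5]]
160 [[221.4, 131.9], [233.9, 131.0]]
2.8 [533.49308204 322.02690921 128.70161675]
```

```bash
python3 -m inch '[[0,0,0,0,0,0,0.4],[0,0,0,0,0,0,0.4]]'; python3 - <<'E'
from h import *
i=ctrl.read_camera("side");cv2.imwrite("pics/side2.png",i);crop(i,190,90,120,110,6,"pics/b3.png")
s=ctrl.state();print(s["eef_pos"],s["joint_vel"].round(3),proj("side",s["eef_pos"]))
E
```

```text
time_s: 3.0
eef_pos: [537.8, 314.1, 129.6]
tool_rot: [0.705, 0.709, -0.0, 0.0]
wrist_force: [-0.2, -0.2, -0.3]
gripper_width: 34.1
[538.04045867 313.75893327 129.80086842] [ 0.008 -0.005 -0.001  0.    -0.002  0.001  0.001] [[228.63416889 142.28316089]]
```

View pics/b3.png

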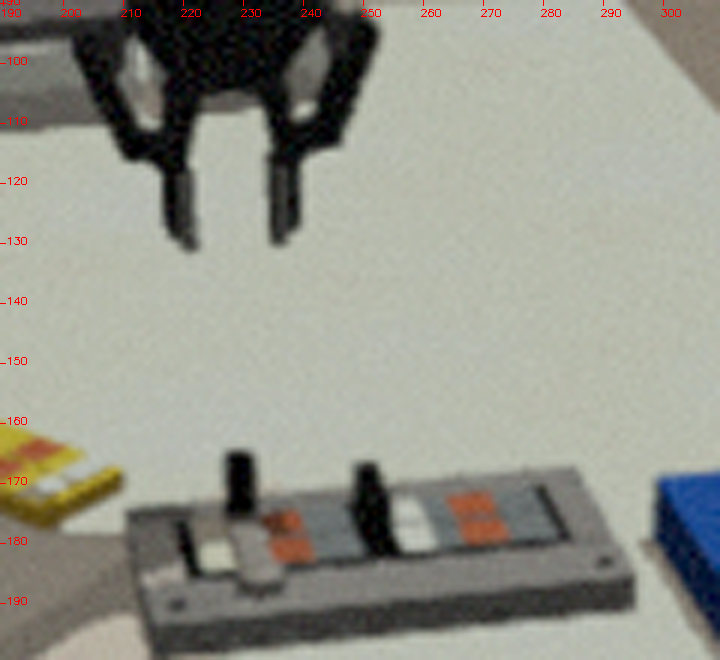

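```bash
python3 - <<'E'
from h import *
print(tri((236,130.3),(180,222)),tri((236,130.3),(180,224)),tri((236,130.3),(178.5,222)))
print(proj("top",[[554,315,129],[554,315,150],[554,315,162]]))
for z in(0,130): print(proj("side",[onz("top",[281,140],z)[0]]))
s=ctrl.state();print(s["time_s"],s["eef_pos"])
E
python3 -m inch '[[0,0,0,0,0,0,0.4],[0,0,0,0,0,0,0.4],[0,0,0,0,0,0,0.4]]'
```

```text
(array([556.0502653 , 316.80342971, 161.45646242]), np.float64(7.208832236009661)) (array([553.60853469, 316.59306603, 161.4058832 ]), np.float64(12.01747495308889)) (array([556.48982837, 320.90300839, 159.78799562]), np.float64(7.431843472347773))
[[184.28912729 222.99900064]
 [182.08290949 221.93250653]
 [180.77745411 221.30139495]]
[[349.41989903 220.26315975]]
[[336.70707572 176.29302459]]
3.05 [538.04045867 313.75893327 129.80086842]
time_s: 3.35
eef_pos: [537.6, 314.9, 130.2]
tool_rot: [0.705, 0.709, 0.0, 0.0]
wrist_force: [0.8, 0.4, 0.7]
gripper_width: 34.0
```

```bash
python3 -m inch '[[0,0,0,0,0,0,0],[0,0,0,0,0,0,0],[0,0,0,0,0,0,0],[0,0,0,0,0,0,0]]'; python3 - <<'E'
from h import *
i=ctrl.read_camera("side");cv2.imwrite("pics/side3.png",i);crop(i,190,60,120,120,5,"pics/b4.png")
E
```

```text
time_s: 3.75
eef_pos: [537.2, 315.6, 130.0]
tool_rot: [0.704, 0.71, 0.0, -0.0]
wrist_force: [-0.6, -0.0, -0.3]
gripper_width: -0.1
```

View pics/b4.png

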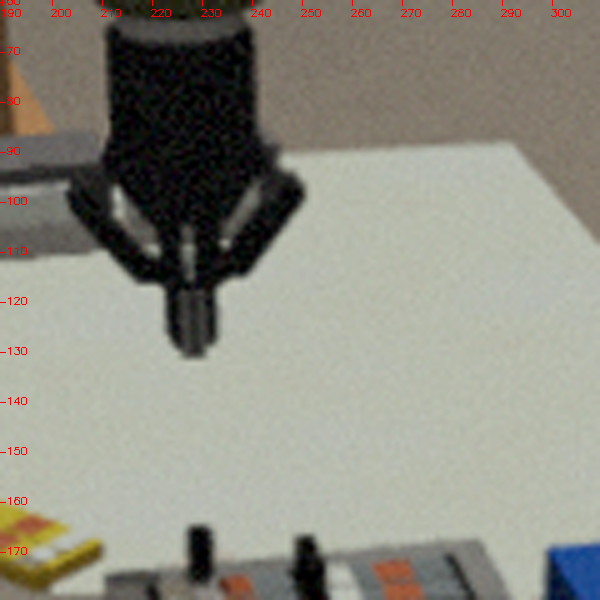

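```bash
python3 - <<'E'
from h import *
i=ctrl.read_camera("top");cv2.imwrite("pics/top3.png",i)
j=i.copy()
for z in range(130,320,20):
  for dz,c in((0,(0,0,255)),):
    for dx in(-42,0,42):
      p=proj("top",[[537+dx,316,z]])[0];q=proj("top",[[537+dx,366,z]])[0]
      print(z,dx,p.round(0),q.round(0)) if dx==42 else 0
crop(cv2.convertScaleAbs(i,alpha=1.5),100,130,160,130,5,"pics/b5.png")
print(proj("top",[[596,252,20],[596,250,20]]))
E
```

```text
130 42 [184. 213.] [164. 214.]
150 42 [182. 212.] [162. 212.]
170 42 [180. 211.] [159. 211.]
190 42 [177. 209.] [156. 210.]
210 42 [175. 208.] [153. 208.]
230 42 [172. 206.] [150. 207.]
250 42 [170. 205.] [147. 206.]
270 42 [167. 203.] [144. 204.]
290 42 [164. 202.] [141. 202.]
310 42 [161. 200.] [137. 201.]
[[216.88362965 212.2819878 ]
 [217.59725076 212.26161041]]
```

View pics/b5.png

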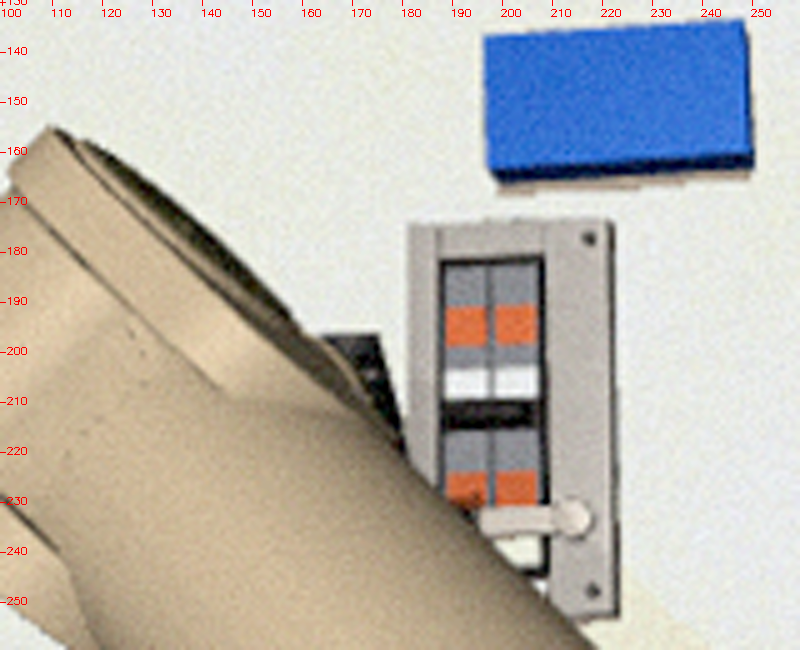

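View pics/side3.png

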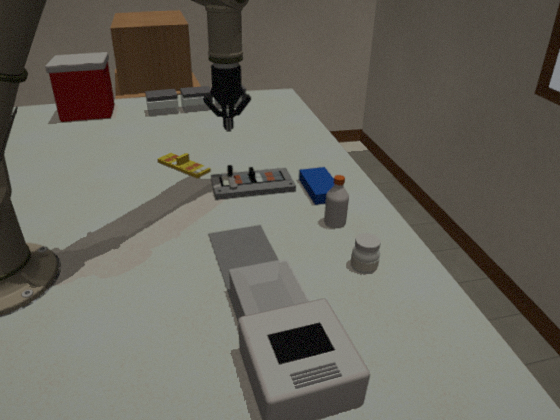

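```bash
python3 -m inch '[[0,0,1.5,0,0,0,0.4],[0,0,1.5,0,0,0,0.4],[0,0,1,0,0,0,0.4],[0,0,0.5,0,0,0,0.4],[0,0,0,0,0,0,0.4],[0,0,0,0,0,0,0.4]]'; python3 - <<'E'
from h import *
for n in("side","top"):
    i=ctrl.read_camera(n);cv2.imwrite(f"pics/{n}4.png",i)
    crop(cv2.convertScaleAbs(i,alpha=1.3),*((200,100,100,90,6) if n=="side" else (130,150,120,110,5)),f"pics/c_{n}.png")
s=ctrl.state();print(s["eef_pos"],proj("side",s["eef_pos"]))
E
```

```text
time_s: 4.45
eef_pos: [537.3, 315.7, 85.1]
tool_rot: [0.704, 0.71, 0.0, -0.0]
wrist_force: [-0.2, 0.7, 0.8]
gripper_width: 34.6
[537.57196394 315.90637996  85.62529304] [[228.98012419 156.70523503]]
```

View pics/c_side.png

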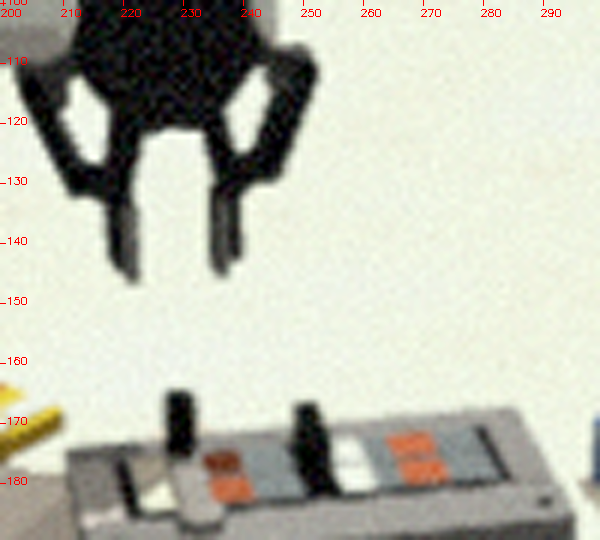

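View pics/c_top.png

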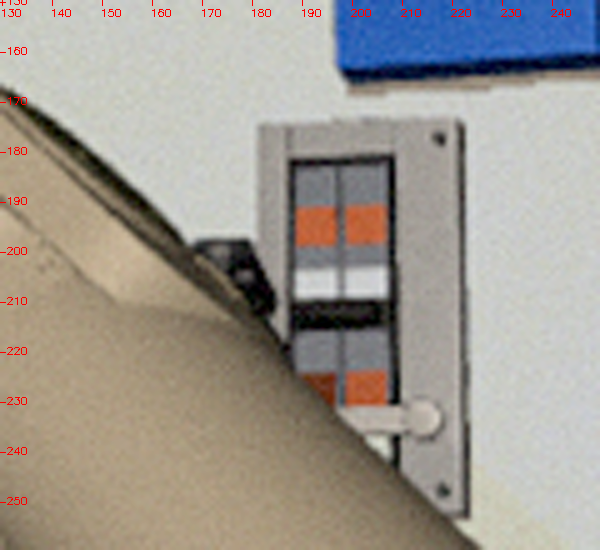

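```bash
python3 -m inch '[[0,0,1.5,0,0,0,0.4],[0,0,1.5,0,0,0,0.4],[0,0,1,0,0,0,0.4],[0,0,0,0,0,0,0.4],[0,0,0,0,0,0,0.4]]'; python3 - <<'E'
from h import *
for n in("side","top"):
    i=ctrl.read_camera(n);cv2.imwrite(f"pics/{n}5.png",i)
    crop(cv2.convertScaleAbs(i,alpha=1.3),*((200,100,100,90,6) if n=="side" else (130,150,120,110,5)),f"pics/d_{n}.png")
s=ctrl.state();print(s["eef_pos"],proj("side",s["eef_pos"]))
E
```

```text
time_s: 5.05
eef_pos: [536.9, 315.5, 44.4]
tool_rot: [0.704, 0.71, -0.0, -0.0]
wrist_force: [0.0, -0.5, 0.7]
gripper_width: 34.3
[537.51450251 315.9023445   45.42028705] [[229.5135435  169.64936586]]
```

View pics/d_side.png

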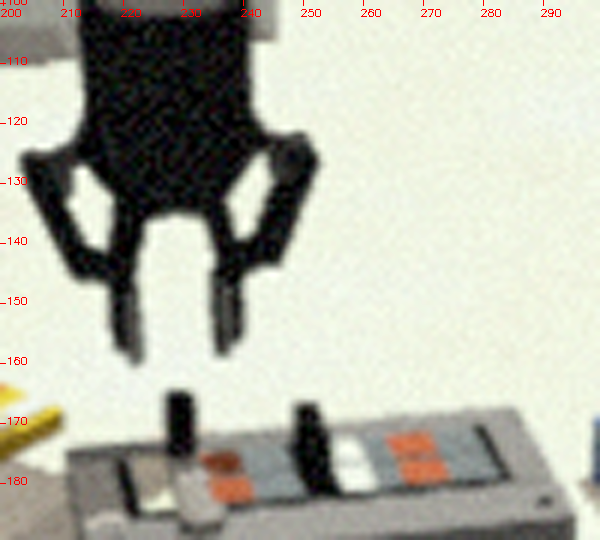

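View pics/d_top.png

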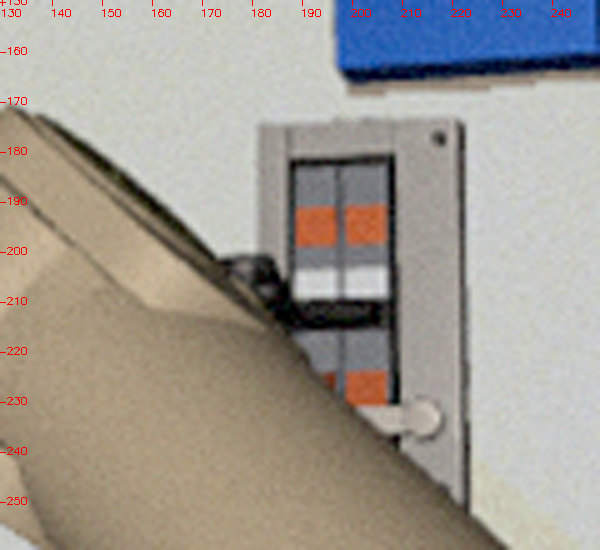

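```bash
python3 -m inch '[[0,0,0.8,0,0,0,0.4],[0,0,0.7,0,0,0,0.4],[0,0,0,0,0,0,0.4],[0,0,0,0,0,0,0.4]]'; python3 - <<'E'
from h import *
for n in("side",):
    i=ctrl.read_camera(n);cv2.imwrite(f"pics/{n}6.png",i)
    crop(cv2.convertScaleAbs(i,alpha=1.3),*((200,110,80,80,8) if n=="side" else (130,150,120,110,5)),f"pics/e_{n}.png")
s=ctrl.state();print(s["eef_pos"],proj("side",s["eef_pos"]))
E
```

```text
time_s: 5.55
eef_pos: [537.0, 315.4, 29.6]
tool_rot: [0.704, 0.71, -0.0, -0.0]
wrist_force: [-0.2, -0.3, 0.2]
gripper_width: 34.0
[537.22524948 315.61140582  29.9290547 ] [[229.63656074 174.57949099]]
```

View pics/e_side.png

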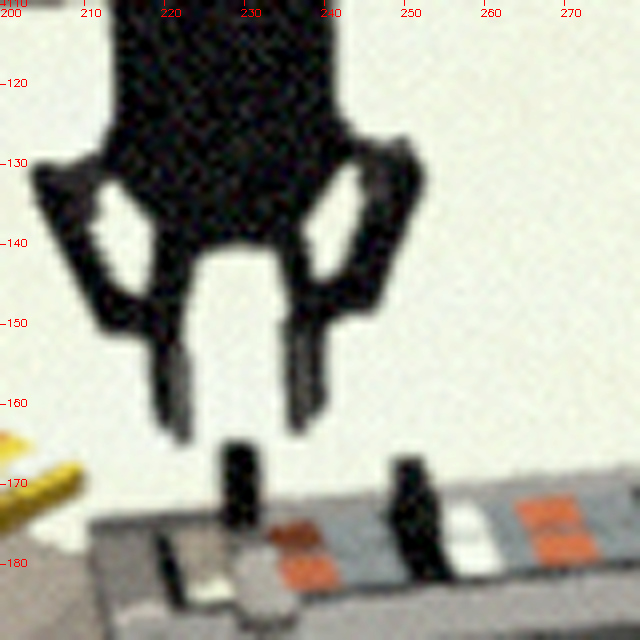

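```bash
python3 -m inch '[[0,0,0.4,0,0,0,0.4],[0,0,0.3,0,0,0,0.4],[0,0,0,0,0,0,0.4]]';python3 -m inch '[[0,0,0.3,0,0,0,0.4],[0,0,0,0,0,0,0.4]]'; python3 - <<'E'
from h import *
for n in("side",):
    i=ctrl.read_camera(n);cv2.imwrite(f"pics/{n}7.png",i)
    crop(cv2.convertScaleAbs(i,alpha=1.3),*((200,130,80,70,8) if n=="side" else (130,150,120,110,5)),f"pics/f_{n}.png")
E
```

```text
time_s: 5.9
eef_pos: [537.0, 315.3, 22.4]
tool_rot: [0.704, 0.71, -0.0, -0.0]
wrist_force: [-0.2, -0.1, -0.4]
gripper_width: 34.4
time_s: 6.1
eef_pos: [537.1, 315.4, 19.5]
tool_rot: [0.704, 0.71, -0.0, -0.0]
wrist_force: [-0.2, -1.0, -0.3]
gripper_width: 34.3
```

View pics/f_side.png

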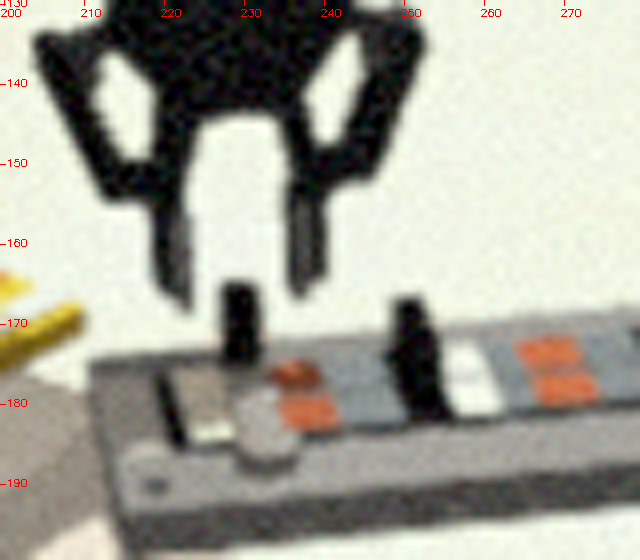

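```bash
python3 -m inch '[[0,0,0.4,0,0,0,0.4],[0,0,0,0,0,0,0.4]]';python3 -m inch '[[0,0,0.3,0,0,0,0.4],[0,0,0,0,0,0,0.4]]'; python3 - <<'E'
from h import *
for n in("side",):
    i=ctrl.read_camera(n);cv2.imwrite(f"pics/{n}8.png",i)
    crop(cv2.convertScaleAbs(i,alpha=1.3),*((200,130,80,70,8) if n=="side" else (130,150,120,110,5)),f"pics/g_{n}.png")
E
```

```text
time_s: 6.35
eef_pos: [537.0, 315.3, 15.4]
tool_rot: [0.704, 0.71, -0.0, -0.0]
wrist_force: [0.2, -0.6, 0.9]
gripper_width: 34.0
time_s: 6.55
eef_pos: [537.1, 315.4, 12.5]
tool_rot: [0.704, 0.71, -0.0, -0.0]
wrist_force: [-0.2, -0.0, -0.5]
gripper_width: 34.1
```

View pics/g_side.png

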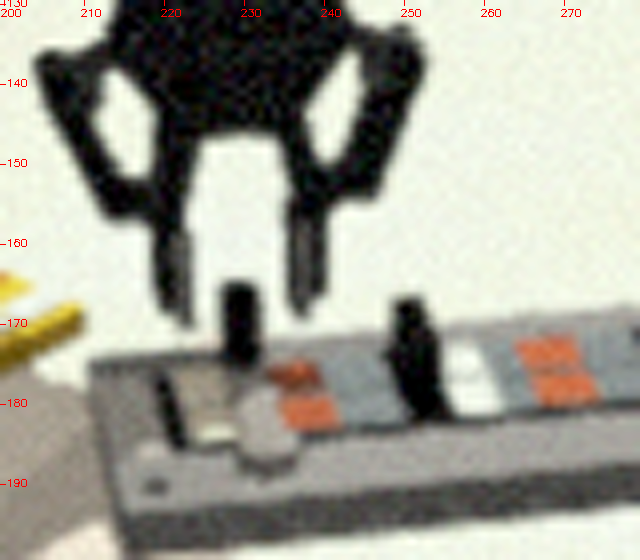

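```bash
python3 -m inch '[[0,0,0,0,0,0,0.3],[0,0,0,0,0,0,0.22],[0,0,0,0,0,0,0.15],[0,0,0,0,0,0,0.12],[0,0,0,0,0,0,0.12]]' 20; python3 - <<'E'
from h import *
for n in("side",):
    i=ctrl.read_camera(n);cv2.imwrite(f"pics/{n}9.png",i)
    crop(cv2.convertScaleAbs(i,alpha=1.3),*((200,130,80,70,8) if n=="side" else (130,150,120,110,5)),f"pics/g2_{n}.png")
E
```

```text
time_s: 7.1
eef_pos: [537.3, 315.6, 13.1]
tool_rot: [0.704, 0.71, 0.0, 0.0]
wrist_force: [-0.0, -0.2, 1.2]
gripper_width: 14.7
```

View pics/g2_side.png

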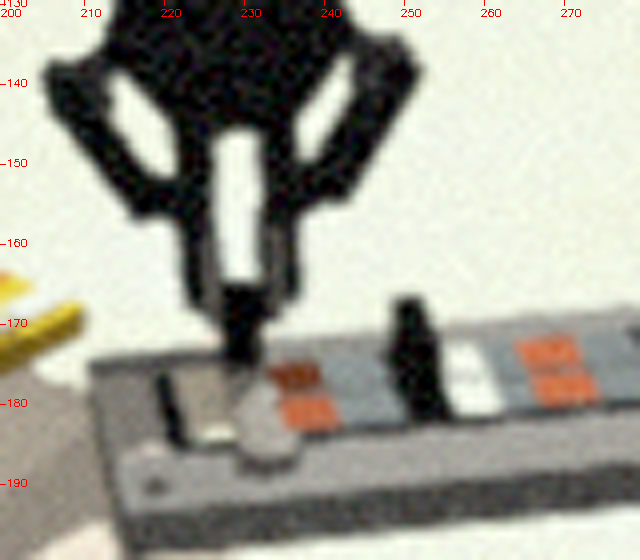

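```bash
python3 -m inch '[[0,0,0,0,0,0,0.05],[0,0,0,0,0,0,0.05],[0,0,0,0,0,0,0.05]]' 20; python3 - <<'E'
from h import *
s=ctrl.state();print(s["eef_pos"],s["gripper_width"],s["wrist_force"])
i=ctrl.read_camera("side");cv2.imwrite("pics/side10.png",i);crop(cv2.convertScaleAbs(i,alpha=1.3),200,130,80,70,8,"pics/g3.png")
E
```

```text
time_s: 7.45
eef_pos: [537.3, 315.6, 13.1]
tool_rot: [0.704, 0.71, 0.0, -0.0]
wrist_force: [-1.6, -1.4, 2.7]
gripper_width: 14.8
[537.29064462 315.64167637  13.06886175] 14.836635203406646 [-1.5754202  -1.42127218  2.72166481]
```

View pics/g3.png

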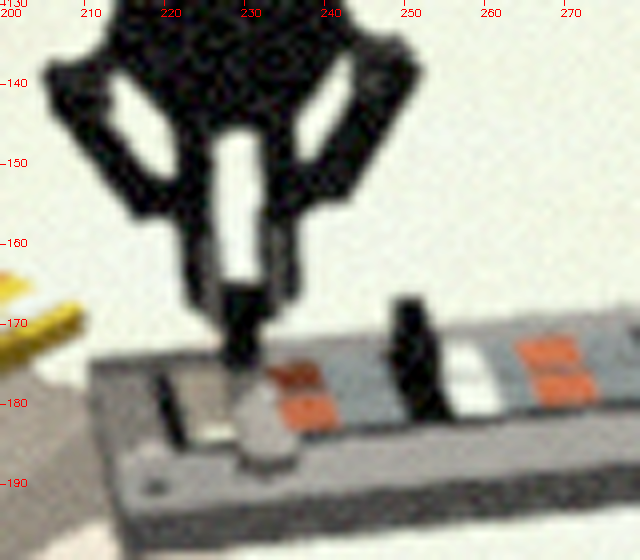

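The width stopped at 14.8 mm, so the fingers hold the post. That means the real fingertips are about 30 mm higher than the reported TCP z, and both camera views agree on this. I'll use that offset from here. Next I open to a loose cage and swing the post along its arc.

```bash
python3 -m inch '[[0,0,0,0,0,0,0.28],[0,0,0.5,0,0,0,0.28],[0,0,0,0,0,0,0.28]]' 20; python3 -m inch '[[-0.03,-0.65,0,0,0,-6,0.28],[-0.03,-0.65,0,0,0,-6,0.28],[-0.03,-0.65,0,0,0,-6,0.28],[-0.03,-0.65,0,0,0,-6,0.28]]'; python3 - <<'E'
from plan import *
s,p,r=cur();h=np.array([537,254.5]);d=p[:2]-h;print(p,np.hypot(*d),np.degrees(np.arctan2(-d[0],d[1])),np.degrees(np.arctan2(*r.as_matrix()[1::-1,1])))
from h import *
i=ctrl.read_camera("side");cv2.imwrite("pics/side11.png",i);crop(cv2.convertScaleAbs(i,alpha=1.3),180,130,110,75,7,"pics/g4.png")
E
```

```text
time_s: 7.8
eef_pos: [536.8, 315.1, 6.9]
tool_rot: [0.704, 0.71, -0.001, -0.0]
wrist_force: [-0.7, 0.2, -1.1]
gripper_width: 23.7
time_s: 8.2
eef_pos: [511.8, 310.0, 7.7]
tool_rot: [0.54, 0.842, -0.0, 0.0]
wrist_force: [0.1, -0.3, -1.0]
gripper_width: 23.8
[511.80193463 310.0125696    7.73249451] 60.963824375596595 24.414076812958925 24.67467958899455
```

View pics/g4.png

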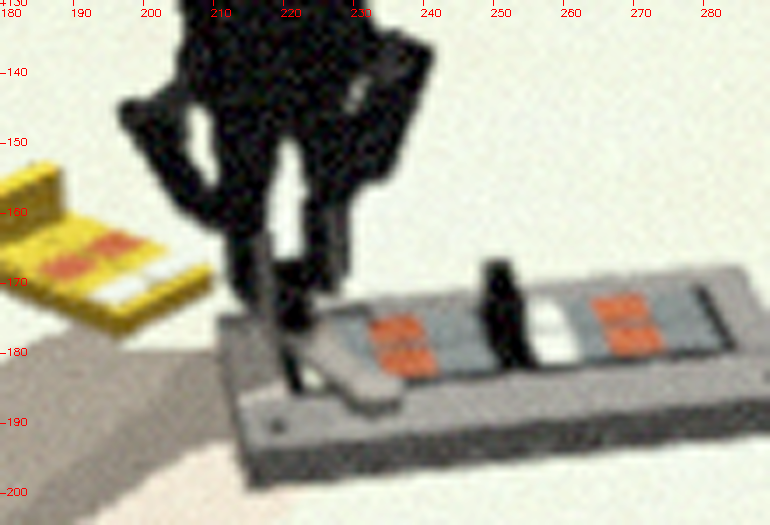

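The tab follows: its bar now slants from (215,175) to (235,187). Continuing the arc.

```bash
python3 -m inch '[[-0.03,-0.65,0,0,0,-6,0.28],[-0.03,-0.65,0,0,0,-6,0.28],[-0.03,-0.65,0,0,0,-6,0.28],[-0.03,-0.65,0,0,0,-6,0.28],[-0.03,-0.65,0,0,0,-6,0.28],[-0.03,-0.65,0,0,0,-6,0.28]]'; python3 -m inch '[[-0.03,-0.65,0,0,0,-6,0.28],[-0.03,-0.65,0,0,0,-6,0.28],[-0.03,-0.65,0,0,0,-6,0.28],[-0.03,-0.65,0,0,0,-6,0.28],[-0.03,-0.65,0,0,0,-6,0.28],[-0.03,-0.65,0,0,0,-5,0.28],[0,0,0,0,0,0,0.28],[0,0,0,0,0,0,0.28]]';python3 - <<'E'
from plan import *
s,p,r=cur();h=np.array([537,254.5]);d=p[:2]-h;print(p,np.hypot(*d),np.degrees(np.arctan2(-d[0],d[1])),np.degrees(np.arctan2(*r.as_matrix()[1::-1,1])),s["joint_pos"].round(2))
from h import *
for n in("side","top"):
    i=ctrl.read_camera(n);cv2.imwrite(f"pics/{n}12.png",i)
    crop(cv2.convertScaleAbs(i,alpha=1.3),*((180,130,110,75,7) if n=="side" else (150,165,110,100,5)),f"pics/i_{n}.png")
E
```

```text
time_s: 8.85
eef_pos: [483.5, 284.4, 7.9]
tool_rot: [0.254, 0.967, 0.0, 0.0]
wrist_force: [1.7, 0.6, -0.6]
gripper_width: 23.8
time_s: 9.65
eef_pos: [475.6, 246.8, 7.8]
tool_rot: [-0.045, 0.999, 0.0, -0.0]
wrist_force: [1.1, 0.5, 0.5]
gripper_width: 23.5
[475.57080176 246.82320991   7.83502211] 61.90702304884728 97.12330846713603 95.17933050420238 [ 0.27  0.61 -1.05  1.8   0.59  1.08  0.67]
```

View pics/i_side.png

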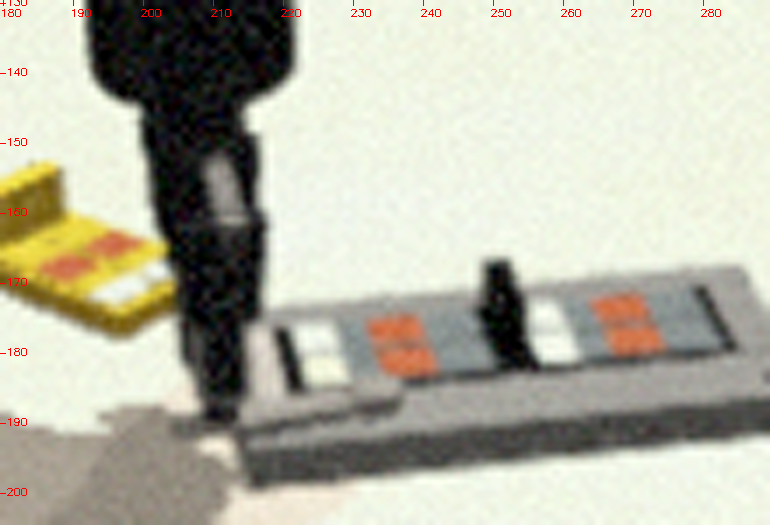

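View pics/i_top.png

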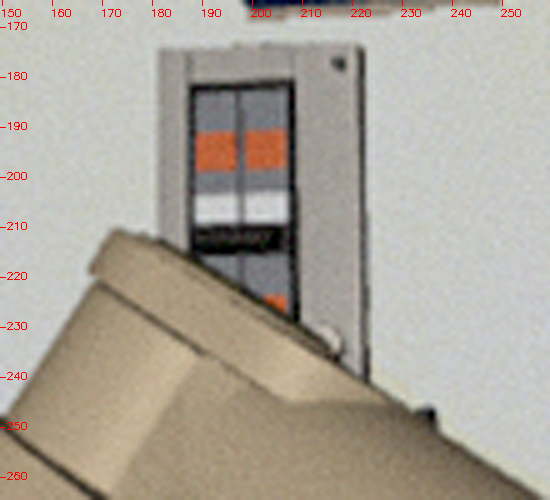

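The tab is fully aside: its bar lies along (215,191)–(236,186), and the carrier is undisturbed with its rib at (249,174). Next I lift and move over the rib.

```bash
python3 -m inch '[[0,0,-2,0,0,0,0.28],[0,0,-3,0,0,0,0.35],[0,0,-3,0,0,0,0.45],[0,0,-2,0,0,0,0.5],[0,0,0,0,0,0,0.5]]'; python3 plan.py 596 300.5 80 0.5 13
```

```text
time_s: 10.25
eef_pos: [476.8, 248.6, 110.9]
tool_rot: [-0.047, 0.999, 0.001, 0.002]
wrist_force: [0.3, 0.3, -0.5]
gripper_width: 42.9
t 10.25 p [476.8 248.6 110.9] yawy 95.37 w 42.9 F [ 0.3  0.3 -0.5] q [ 0.34  0.49 -1.15  1.7   0.47  1.25  0.75]
[-0.95,0.31,0.24,0.02,0.01,7.30]
[-0.90,0.43,0.24,0.02,0.01,7.30]
[-0.84,0.54,0.24,0.02,0.01,7.30]
[-0.76,0.64,0.24,0.02,0.01,7.30]
[-0.68,0.74,0.24,0.02,0.01,7.30]
[-0.58,0.82,0.24,0.02,0.01,7.30]
[-0.47,0.88,0.24,0.02,0.01,7.30]
[-0.35,0.93,0.24,0.02,0.01,7.30]
[-0.23,0.97,0.24,0.02,0.01,7.30]
[-0.11,0.99,0.24,0.02,0.01,7.30]
[0.02,1.00,0.24,0.02,0.01,7.30]
[0.15,0.99,0.24,0.02,0.01,7.30]
[0.27,0.96,0.24,0.02,0.01,7.30]
```

```bash
python3 -m inch '[[-0.95,0.3,0.1,0,0,7.3,0.5],[-0.9,0.4,0.1,0,0,7.3,0.5],[-0.85,0.55,0.1,0,0,7.3,0.5],[-0.75,0.65,0.1,0,0,7.3,0.5],[-0.7,0.75,0.1,0,0,7.3,0.5],[-0.6,0.8,0.1,0,0,7.3,0.5],[-0.45,0.9,0.1,0,0,7.3,0.5],[-0.35,0.95,0.1,0,0,7.3,0.5],[-0.2,0.95,0.1,0,0,7.3,0.5],[-0.1,1,0.1,0,0,7.3,0.5]]';python3 -m inch '[[0,1,0.1,0,0,7.3,0.5],[0.15,1,0.1,0,0,7.3,0.5],[0.25,0.95,0.1,0,0,7.3,0.5],[0,0,0,0,0,0,0.4],[0,0,0,0,0,0,0.4]]';  python3 plan.py 596 300.5 35 0.5 4
python3 - <<'E'
from h import *
for n in("side","top"):
    i=ctrl.read_camera(n);cv2.imwrite(f"pics/{n}13.png",i)
    crop(cv2.convertScaleAbs(i,alpha=1.3),*((200,100,110,95,6) if n=="side" else (150,165,110,100,5)),f"pics/j_{n}.png")
E
```

```text
time_s: 11.25
eef_pos: [566.9, 287.2, 96.7]
tool_rot: [0.559, 0.829, -0.001, -0.0]
wrist_force: [-0.5, -0.4, 0.4]
gripper_width: 42.8
time_s: 11.75
eef_pos: [594.0, 298.8, 94.0]
tool_rot: [0.703, 0.712, -0.001, -0.0]
wrist_force: [0.2, -0.1, -0.8]
gripper_width: 34.3
t 11.75 p [594.  298.8  94. ] yawy 0.73 w 34.3 F [ 0.2 -0.1 -0.8] q [-0.07  0.63 -0.68  1.36  0.4   1.29 -0.76]
[0.04,0.05,1.48,-0.02,0.01,0.06]
[0.04,0.05,1.48,-0.02,0.01,0.06]
[0.04,0.05,1.48,-0.02,0.01,0.06]
[0.04,0.05,1.48,-0.02,0.01,0.06]
```

View pics/j_side.png

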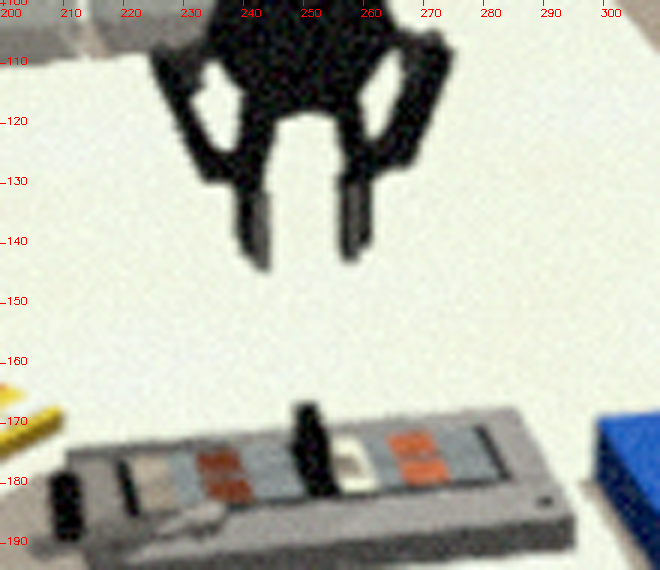

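View pics/j_top.png

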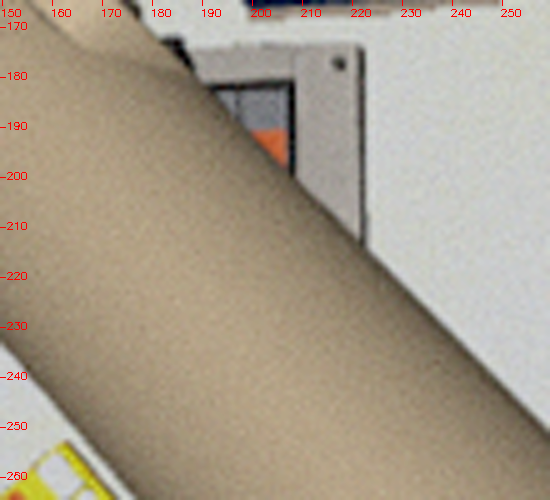

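```bash
python3 - <<'E'
from h import *
# intersect rays with plane y=const
def ony(uv,y):
    o,d=ray("side",uv);d=d[0];return o+d*(y-o[1])/d[1]
print("fingers L,R inner tip",ony((244.2,144.3),299),ony((256.5,142.8),299))
print("rib far top edge L,R",onz("side",[(292/6+199.5,405/6+99.5),(318/6+199.5,402/6+99.5)],46))
print("rib near bottom L,R",onz("side",[(304/6+199.5,495/6+99.5),(337/6+199.5,490/6+99.5)],20))
for X in (590,602):print(proj("side",[[X,322,46],[X,278,46],[X,278,20]]).round(1).tolist())
E
```

```text
fingers L,R inner tip [578.4374748  299.         126.80568106] [612.3885562  299.         128.41683562]
rib far top edge L,R [[591.765892   320.99074388  46.        ]
 [604.45792248 321.74648353  46.        ]]
rib near bottom L,R [[589.78822506 278.85420181  20.        ]
 [605.80950953 280.68419479  20.        ]]
[[247.5, 166.9], [250.2, 173.9], [250.3, 182.1]]
[[251.6, 166.5], [254.4, 173.5], [254.5, 181.7]]
```

```bash
python3 -m inch '[[0,0.2,2,0,0,0,0.4],[0.1,0.1,2.5,0,0,0,0.4],[0,0.1,2.5,0,0,0,0.4],[0,0,1.2,0,0,0,0.4],[0,0,0.5,0,0,0,0.4],[0,0,0,0,0,0,0.4],[0,0,0,0,0,0,0.4]]';  python3 plan.py 598 300.5 -5 0.5 2
python3 - <<'E'
from h import *
for n in("side",):
    i=ctrl.read_camera(n);cv2.imwrite(f"pics/{n}14.png",i)
    crop(cv2.convertScaleAbs(i,alpha=1.3),*((215,130,80,65,9) if n=="side" else (150,165,110,100,5)),f"pics/k_{n}.png")
E
```

```text
time_s: 12.55
eef_pos: [599.3, 300.2, 9.4]
tool_rot: [0.704, 0.71, 0.001, 0.0]
wrist_force: [-0.1, -0.7, -0.2]
gripper_width: 33.9
t 12.55 p [599.3 300.2   9.4] yawy 0.54 w 33.9 F [-0.1 -0.7 -0.2] q [-0.09  0.71 -0.65  1.43  0.45  1.15 -0.79]
[0.01,-0.07,0.72,0.05,-0.03,0.02]
[0.01,-0.07,0.72,0.05,-0.03,0.02]
```

View pics/k_side.png

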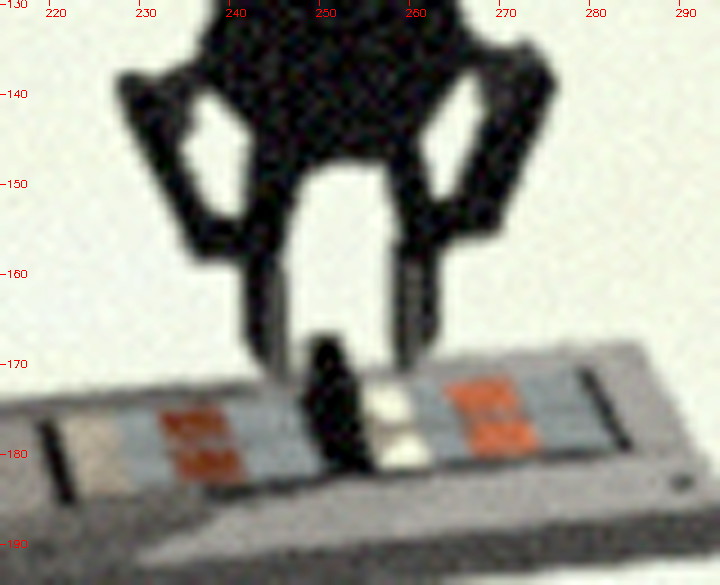

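```bash
python3 -m inch '[[0,0,0.7,0,0,0,0.4],[0,0,0.4,0,0,0,0.4],[0,0,0.2,0,0,0,0.4],[0,0,0,0,0,0,0.4]]'; python3 -m inch '[[0,0,0.2,0,0,0,0.4],[0,0,0,0,0,0,0.4]]'
python3 - <<'E'
from h import *
for n in("side",):
    i=ctrl.read_camera(n);cv2.imwrite(f"pics/{n}15.png",i)
    crop(cv2.convertScaleAbs(i,alpha=1.3),*((215,130,80,65,9) if n=="side" else (150,165,110,100,5)),f"pics/l_{n}.png")
E
```

```text
time_s: 13.0
eef_pos: [598.4, 299.5, -5.6]
tool_rot: [0.704, 0.71, -0.0, -0.0]
wrist_force: [0.2, 0.1, -0.3]
gripper_width: 33.9
time_s: 13.2
eef_pos: [598.6, 299.6, -7.2]
tool_rot: [0.704, 0.71, -0.0, -0.0]
wrist_force: [-0.2, -0.5, -0.5]
gripper_width: 34.1
```

View pics/l_side.png

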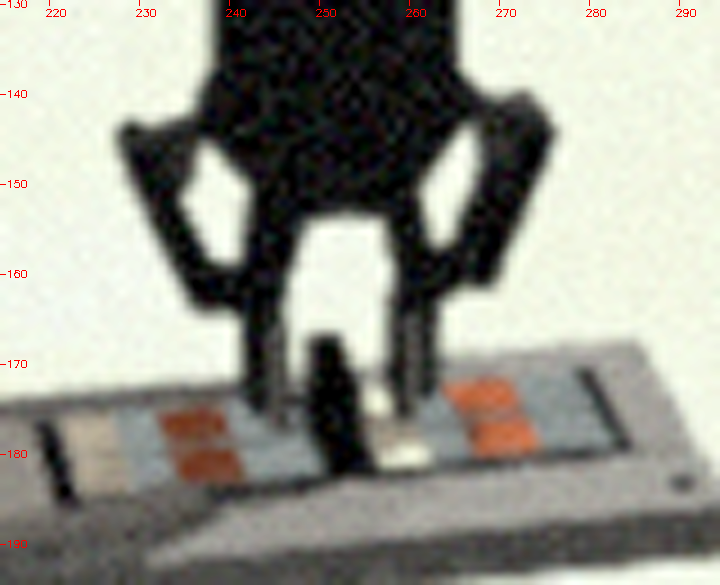

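```bash
python3 -m inch '[[0,0,0.2,0,0,0,0.4],[0,0,0,0,0,0,0.4]]'|grep -E "eef|force";python3 -m inch '[[0,0,0.2,0,0,0,0.4],[0,0,0,0,0,0,0.4]]'|grep -E "eef|force"
python3 - <<'E'
from h import *
print(proj("side",[[580,289,z] for z in (20,24,28,32)]).round(1).tolist())
for n in("side",):
    i=ctrl.read_camera(n);cv2.imwrite(f"pics/{n}16.png",i)
    crop(cv2.convertScaleAbs(i,alpha=1.3),*((215,130,80,65,9) if n=="side" else (150,165,110,100,5)),f"pics/l2_{n}.png")
E
```

```text
eef_pos: [598.6, 299.6, -9.3]
wrist_force: [-0.1, -0.3, 1.1]
eef_pos: [598.5, 299.6, -11.4]
wrist_force: [0.1, -0.1, 0.2]
[[246.1, 180.6], [246.1, 179.4], [246.1, 178.1], [246.0, 176.9]]
```

View pics/l2_side.png

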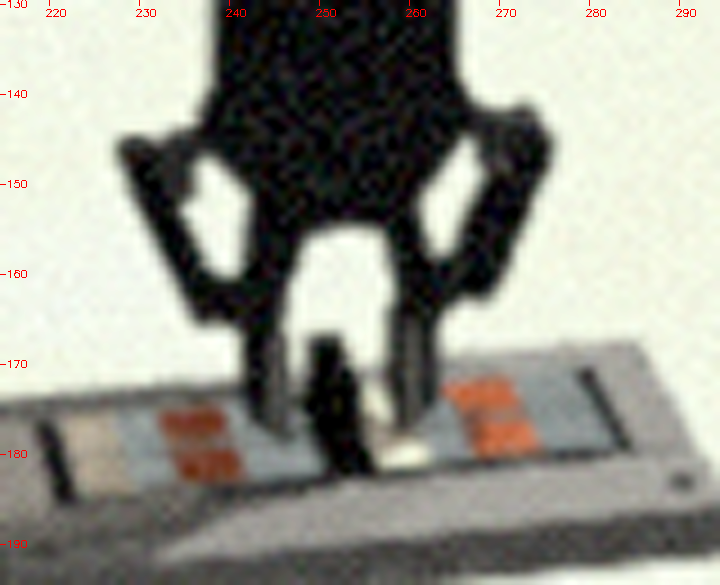

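```bash
python3 -m inch '[[0,0,0.2,0,0,0,0.4],[0,0,0,0,0,0,0.4]]'|grep -E "eef|force";python3 -m inch '[[0,0,0,0,0,0,0.3],[0,0,0,0,0,0,0.2],[0,0,0,0,0,0,0.1],[0,0,0,0,0,0,0.05],[0,0,0,0,0,0,0.05],[0,0,0,0,0,0,0]]' 40
```

```text
eef_pos: [598.6, 299.6, -13.4]
wrist_force: [0.2, -1.2, -0.4]
time_s: 14.5
eef_pos: [598.8, 299.7, -12.9]
tool_rot: [0.704, 0.71, 0.0, 0.0]
wrist_force: [-0.2, -0.3, 1.7]
gripper_width: 11.3
```

```bash
python3 -m inch '[[0,0,0,0,0,0,0],[0,0,0,0,0,0,0]]' 60
python3 - <<'E'
from h import *
for n in("side",):
    i=ctrl.read_camera(n);cv2.imwrite(f"pics/{n}17.png",i)
    crop(cv2.convertScaleAbs(i,alpha=1.3),*((215,130,80,65,9) if n=="side" else (150,165,110,100,5)),f"pics/l3_{n}.png")
E
```

```text
time_s: 14.7
eef_pos: [598.9, 299.8, -12.8]
tool_rot: [0.704, 0.71, 0.0, 0.0]
wrist_force: [-0.1, -0.2, 2.5]
gripper_width: 11.0
```

View pics/l3_side.png

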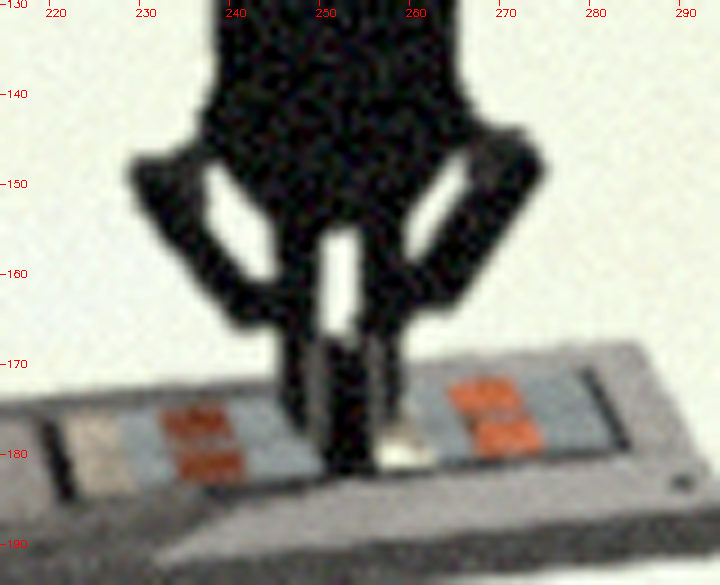

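Gripped: the width is steady at 11 mm on the 12 mm rib. Lifting straight up.

```bash
python3 -m inch '[[0,0,-0.5,0,0,0,0],[0,0,-0.7,0,0,0,0],[0,0,-0.8,0,0,0,0],[0,0,-0.5,0,0,0,0],[0,0,0,0,0,0,0]]' 60
python3 - <<'E'
from h import *
for n in("side",):
    i=ctrl.read_camera(n);cv2.imwrite(f"pics/{n}18.png",i)
    crop(cv2.convertScaleAbs(i,alpha=1.3),*((200,130,100,70,8) if n=="side" else (150,165,110,100,5)),f"pics/m_{n}.png")
E
```

```text
time_s: 15.25
eef_pos: [599.3, 300.1, 13.3]
tool_rot: [0.704, 0.71, 0.001, 0.0]
wrist_force: [0.0, 0.1, -1.8]
gripper_width: 10.9
```

View pics/m_side.png

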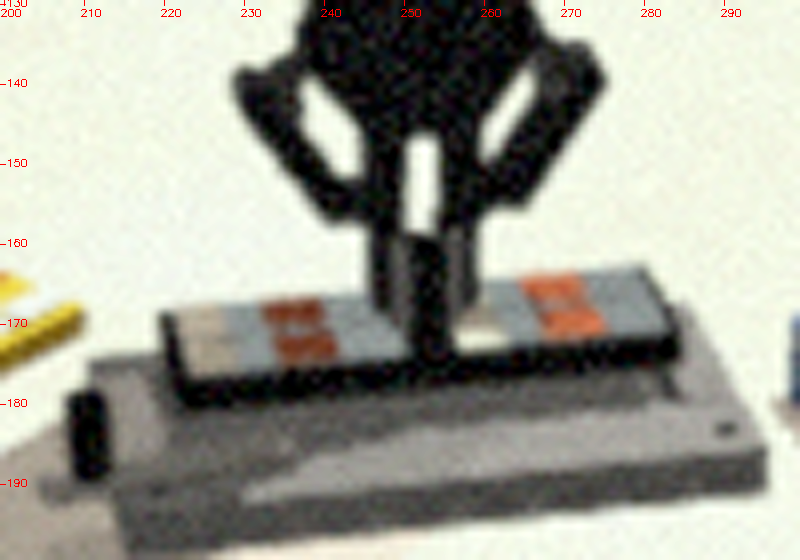

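Lifted level, with about 1.8 N of load. I raise further, then carry it to the deck.

```bash
python3 -m inch '[[0,0,-1,0,0,0,0],[0,0,-1.5,0,0,0,0],[0,0,-1.5,0,0,0,0],[0,0,-1.5,0,0,0,0],[0,0,-0.8,0,0,0,0],[0,0,0,0,0,0,0]]' 60; python3 plan.py 524.1 -18.5 75 -84.7 20
```

```text
time_s: 15.9
eef_pos: [599.7, 300.4, 77.2]
tool_rot: [0.704, 0.71, 0.002, 0.001]
wrist_force: [0.2, -0.3, -2.5]
gripper_width: 10.7
t 15.9 p [599.7 300.4  77.2] yawy 0.52 w 10.7 F [ 0.2 -0.3 -2.5] q [-0.08  0.65 -0.68  1.37  0.41  1.26 -0.76]
[-1.59,-0.39,0.01,0.00,-0.01,4.26]
[-1.62,-0.27,0.01,0.00,-0.01,4.26]
[-1.63,-0.15,0.01,0.00,-0.01,4.26]
[-1.64,-0.03,0.01,0.00,-0.01,4.26]
[-1.64,0.09,0.01,0.00,-0.01,4.26]
[-1.62,0.21,0.01,0.00,-0.01,4.26]
[-1.60,0.33,0.01,0.00,-0.01,4.26]
[-1.58,0.45,0.01,0.00,-0.01,4.26]
[-1.54,0.57,0.01,0.00,-0.01,4.26]
[-1.49,0.68,0.01,0.00,-0.01,4.26]
[-1.44,0.79,0.01,0.00,-0.01,4.26]
[-1.37,0.89,0.01,0.00,-0.01,4.26]
[-1.30,0.99,0.01,0.00,-0.01,4.26]
[-1.23,1.09,0.01,0.00,-0.01,4.26]
[-1.14,1.17,0.01,0.00,-0.01,4.26]
[-1.05,1.26,0.01,0.00,-0.01,4.26]
[-0.96,1.33,0.01,0.00,-0.01,4.26]
[-0.85,1.40,0.01,0.00,-0.01,4.26]
[-0.75,1.46,0.01,0.00,-0.01,4.26]
[-0.64,1.51,0.01,0.00,-0.01,4.26]
```

```bash
python3 -m inch '[[-1.6,-0.4,0,0,0,4.25,0],[-1.6,-0.25,0,0,0,4.25,0],[-1.65,-0.15,0,0,0,4.25,0],[-1.65,0,0,0,0,4.25,0],[-1.65,0.1,0,0,0,4.25,0],[-1.6,0.2,0,0,0,4.25,0],[-1.6,0.35,0,0,0,4.25,0],[-1.6,0.45,0,0,0,4.25,0],[-1.55,0.55,0,0,0,4.25,0],[-1.5,0.7,0,0,0,4.25,0]]' 60; python3 plan.py 524.1 -18.5 75 -84.7 10
```

```text
time_s: 16.9
eef_pos: [560.7, 138.8, 74.3]
tool_rot: [0.914, 0.406, -0.001, -0.0]
wrist_force: [0.3, 1.0, -1.9]
gripper_width: 10.7
t 16.9 p [560.7 138.8  74.3] yawy -42.15 w 10.7 F [ 0.3  1.  -1.9] q [ 0.13  0.43 -0.55  1.65  0.24  1.14 -1.22]
[-1.41,0.78,-0.01,-0.00,0.01,4.26]
[-1.35,0.89,-0.01,-0.00,0.01,4.26]
[-1.28,0.98,-0.01,-0.00,0.01,4.26]
[-1.20,1.08,-0.01,-0.00,0.01,4.26]
[-1.12,1.16,-0.01,-0.00,0.01,4.26]
[-1.03,1.24,-0.01,-0.00,0.01,4.26]
[-0.94,1.32,-0.01,-0.00,0.01,4.26]
[-0.84,1.38,-0.01,-0.00,0.01,4.26]
[-0.73,1.44,-0.01,-0.00,0.01,4.26]
[-0.62,1.49,-0.01,-0.00,0.01,4.26]
```

```bash
python3 -m inch '[[-1.4,0.8,0,0,0,4.25,0],[-1.35,0.9,0,0,0,4.25,0],[-1.3,1,0,0,0,4.25,0],[-1.2,1.1,0,0,0,4.25,0],[-1.1,1.15,0,0,0,4.25,0],[-1.05,1.25,0,0,0,4.25,0],[-0.95,1.3,0,0,0,4.25,0],[-0.85,1.4,0,0,0,4.25,0],[-0.75,1.45,0,0,0,4.25,0],[-0.6,1.5,0,0,0,4.25,0]]' 60;python3 -m inch '[[0,0,0,0,0,0,0],[0,0,0,0,0,0,0]]' >/dev/null; python3 plan.py 524.1 -18.5 30 -84.7 3;python3 - <<'E'
from h import *
for n in("side","top"):
    i=ctrl.read_camera(n);cv2.imwrite(f"pics/{n}19.png",i)
    crop(cv2.convertScaleAbs(i,alpha=1.3),*((180,150,160,140,4.5) if n=="side" else (250,165,180,110,4)),f"pics/n_{n}.png")
E
```

```text
time_s: 17.9
eef_pos: [524.8, -19.2, 74.4]
tool_rot: [0.999, 0.047, -0.0, -0.0]
wrist_force: [0.3, -0.2, -2.3]
gripper_width: 10.9
t 18.1 p [525.3 -18.4  74.7] yawy -84.41 w 11.1 F [-0.6  0.9 -2.4] q [ 0.29  0.29 -0.38  1.79  0.12  1.08 -1.6 ]
[-0.04,-0.00,1.49,-0.01,0.01,0.10]
[-0.04,-0.00,1.49,-0.01,0.01,0.10]
[-0.04,-0.00,1.49,-0.01,0.01,0.10]
```

View pics/n_side.png

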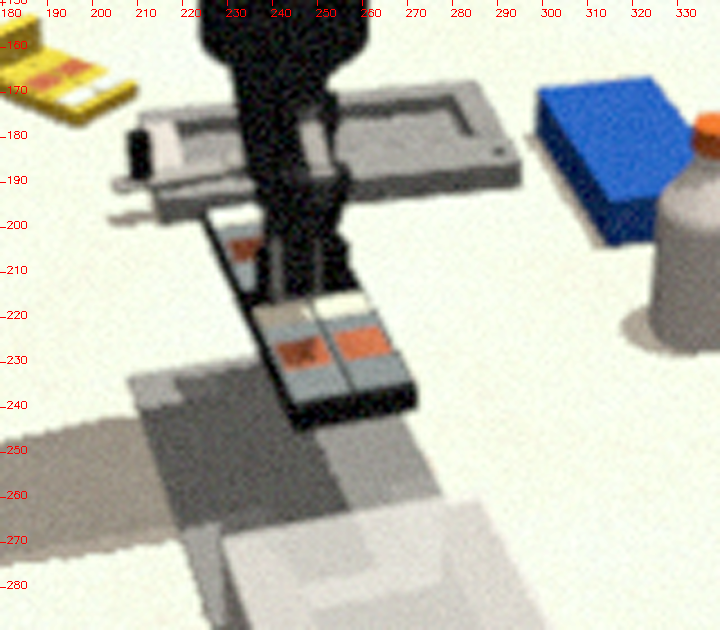

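View pics/n_top.png

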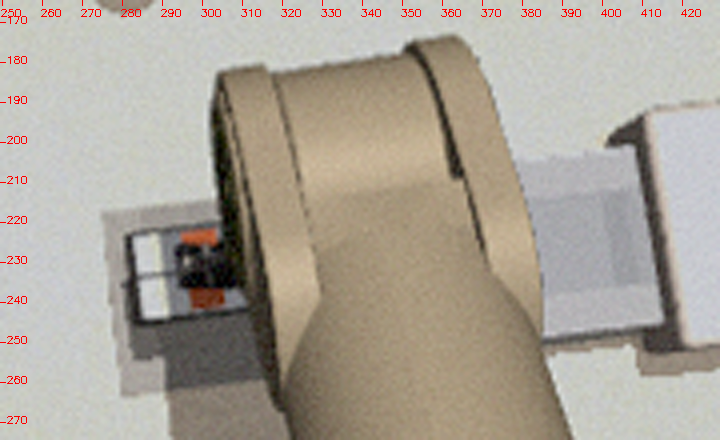

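The carrier hangs level over the deck and is parallel to it. Its near end is at (255,240) in the side view. Lowering now.

```bash
python3 -m inch '[[-0.05,0,1,0,0,0.2,0],[-0.05,0,2,0,0,0,0],[0,0,2,0,0,0,0],[0,0,1.5,0,0,0,0],[0,0,1,0,0,0,0],[0,0,0.5,0,0,0,0],[0,0,0,0,0,0,0]]' 60;python3 -m inch '[[0,0,0.3,0,0,0,0],[0,0,0.2,0,0,0,0],[0,0,0.1,0,0,0,0],[0,0,0,0,0,0,0]]'
python3 - <<'E'
from h import *
for n in("side","top"):
    i=ctrl.read_camera(n);cv2.imwrite(f"pics/{n}20.png",i)
    crop(cv2.convertScaleAbs(i,alpha=1.3),*((190,180,130,110,6) if n=="side" else (250,165,180,110,4)),f"pics/o_{n}.png")
E
```

```text
time_s: 18.9
eef_pos: [524.2, -18.4, -5.7]
tool_rot: [0.999, 0.047, -0.001, -0.0]
wrist_force: [-0.3, -0.4, -1.0]
gripper_width: 10.7
time_s: 19.3
eef_pos: [524.7, -18.8, -10.9]
tool_rot: [0.999, 0.046, 0.0, -0.0]
wrist_force: [-0.5, 0.1, -3.2]
gripper_width: 10.6
```

View pics/o_side.png

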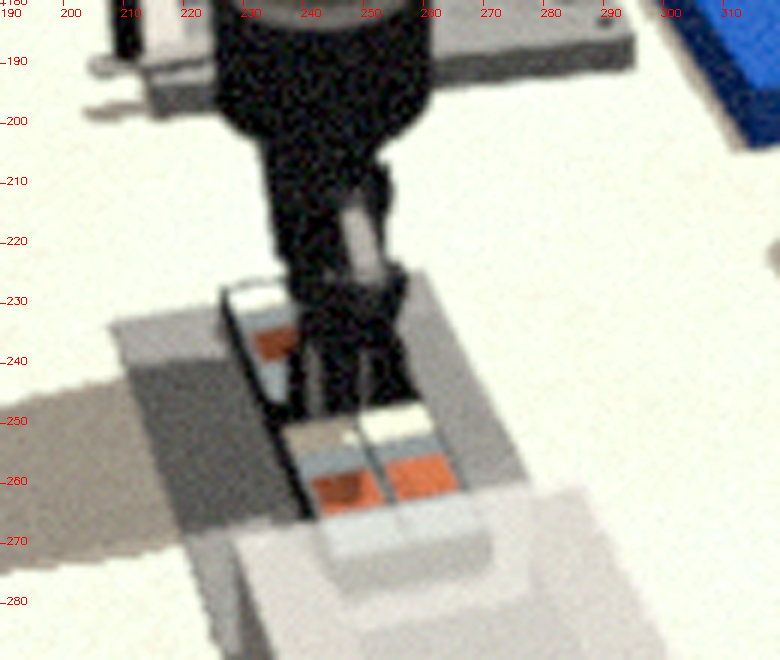

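View pics/o_top.png

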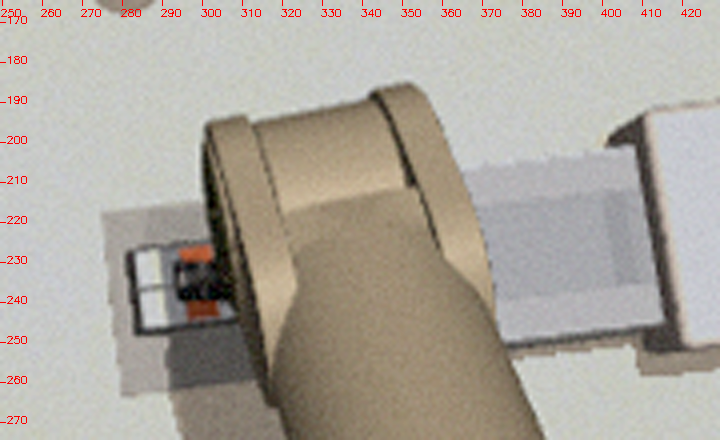

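```bash
for k in 1; do python3 -m inch '[[0,0,0.15,0,0,0,0],[0,0,0.1,0,0,0,0],[0,0,0,0,0,0,0],[0,0,0,0,0,0,0]]'; done;python3 - <<'E'
from h import *
P=onz("top",np.array([(128,250),(137,333)])/4+[249.5,164.5],22);D=onz("top",np.array([(103,213),(122,396)])/4+[249.5,164.5],4)
print(P,D,P.mean(0),D.mean(0),np.diff(P,axis=0),np.diff(D,axis=0))
E
```

```text
time_s: 19.8
eef_pos: [524.5, -18.7, -13.6]
tool_rot: [0.999, 0.046, -0.0, -0.0]
wrist_force: [0.2, -0.9, -1.4]
gripper_width: 11.4
[[549.46165381  72.93507198  22.        ]
 [492.2221189   68.38699366  22.        ]] [[578.20385489  89.80454577   4.        ]
 [450.10020908  79.94471243   4.        ]] [520.84188636  70.66103282  22.        ] [514.15203198  84.8746291    4.        ] [[-57.23953491  -4.54807832   0.        ]] [[-128.1036458    -9.85983334    0.        ]]
```

```bash
python3 -m inch '[[-0.15,0,-0.1,0,0,0,0],[-0.15,0,0,0,0,0,0],[-0.15,0,0,0,0,0,0],[0,0,0,0,0,0,0],[0,0,0.2,0,0,0,0],[0,0,0.1,0,0,0,0],[0,0,0,0,0,0,0]]'; python3 -m inch '[[0,0,0.1,0,0,0,0],[0,0,0,0,0,0,0],[0,0,0,0,0,0,0]]'
```

```text
time_s: 20.5
eef_pos: [520.2, -19.2, -14.9]
tool_rot: [0.999, 0.046, 0.0, 0.0]
wrist_force: [-3.6, -1.0, 6.6]
gripper_width: 10.7
time_s: 20.8
eef_pos: [520.3, -19.2, -14.9]
tool_rot: [0.999, 0.046, 0.0, 0.0]
wrist_force: [-9.0, -0.2, 17.7]
gripper_width: 10.9
```

Touchdown: +17 N upward at z −14.9, as predicted. I ease off by 1 mm and release.

```bash
python3 -m inch '[[0,0,-0.1,0,0,0,0],[0,0,0,0,0,0,0]]' 30; python3 -m inch '[[0,0,0,0,0,0,0.15],[0,0,0,0,0,0,0.2],[0,0,0,0,0,0,0.3],[0,0,0,0,0,0,0.4],[0,0,0,0,0,0,0.4]]'; python3 -m inch '[[0,0,-1,0,0,0,0.4],[0,0,-2,0,0,0,0.4],[0,0,-3,0,0,0,0.4],[0,0,-3,0,0,0,0.4],[0,0,-3,0,0,0,0.6],[0,0,-2,0,0,0,0.8],[0,0,0,0,0,0,0.95]]';python3 - <<'E'
from h import *
for n in("side","top"):
    i=ctrl.read_camera(n);cv2.imwrite(f"pics/{n}21.png",i)
    crop(cv2.convertScaleAbs(i,alpha=1.3),*((190,180,130,110,6) if n=="side" else (250,165,180,110,4)),f"pics/p_{n}.png")
E
```

```text
time_s: 21.0
eef_pos: [520.4, -19.2, -14.9]
tool_rot: [0.999, 0.046, 0.0, 0.0]
wrist_force: [-3.1, -0.0, 8.6]
gripper_width: 10.6
time_s: 21.5
eef_pos: [520.1, -19.1, -15.7]
tool_rot: [0.999, 0.046, -0.0, -0.0]
wrist_force: [0.1, 0.6, 1.4]
gripper_width: 34.2
time_s: 22.2
eef_pos: [522.4, -19.0, 128.6]
tool_rot: [0.999, 0.047, 0.003, 0.0]
wrist_force: [0.1, -0.1, 0.9]
gripper_width: 75.9
```

View pics/p_side.png

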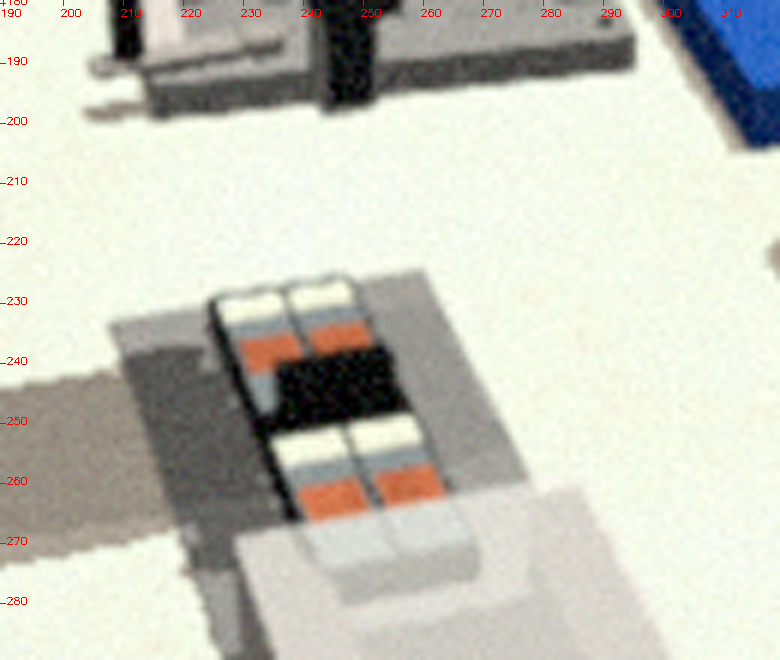

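View pics/p_top.png

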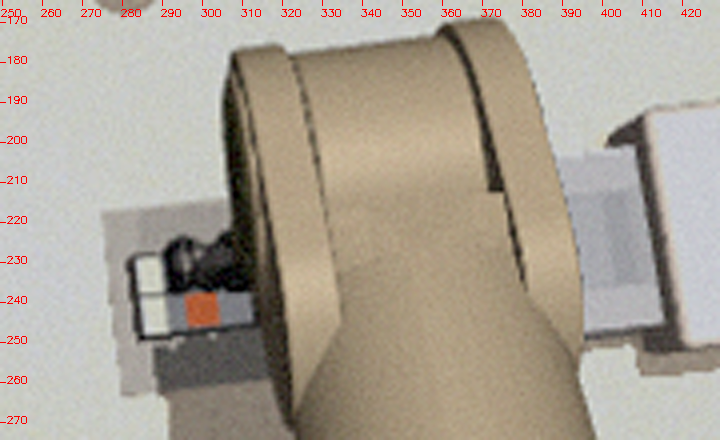

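```bash
python3 - <<'E'
from h import *
ex=np.array([.0922,-.9957]);ey=np.array([.9957,.0922]);
def rd(P,o): return np.c_[(P[:,:2]-o)@ex,(P[:,:2]-o)@ey].round(1).tolist()
D=onz("top",np.array([(103,213),(122,396)])/4+[249.5,164.5],4)
P=onz("top",np.array([(129,256),(138,339)])/4+[249.5,164.5],18)
print("top",rd(P,D.mean(0)[:2]),P.round(1).tolist())
Ds=onz("side",np.array([(108,325),(422,270)])/6+[189.5,179.5],4)
Ps=onz("side",np.array([(211,296),(350,275),(272,428),(420,412)])/6+[189.5,179.5],18)
print("deck side",Ds.round(1).tolist(),rd(Ps,Ds.mean(0)[:2]),Ps.round(1).tolist())
# tunnel roof mouth
M=onz("side",np.array([(236,535),(585,487)])/6+[189.5,179.5],58);print(M.round(1).tolist())
E
```

```text
top [[15.4, 30.3], [14.6, -27.3]] [[545.7, 72.4, 18.0], [488.3, 67.8, 18.0]]
deck side [[450.3, 74.1, 4.0], [580.1, 87.8, 4.0]] [[12.8, -25.4], [14.2, 30.9], [102.9, -22.5], [109.3, 32.3]] [[491.1, 65.9, 18.0], [547.3, 69.6, 18.0], [502.3, -23.5, 18.0], [557.5, -24.9, 18.0]]
[[476.3, -129.9, 58.0], [593.5, -128.6, 58.0]]
```

Flat on the deck and released. The lateral offset is about +2 mm, and the outer end sits about 14 mm inside the deck edge. Next I rotate 90° and go to the outer end.

```bash
python3 plan.py 519.7 51 100 5.3 12
```

```text
t 22.3 p [520.3 -19.2 125. ] yawy -84.68 w 80.9 F [ 0.3 -0.6 -0.2] q [ 0.31  0.23 -0.38  1.75  0.09  1.18 -1.58]
[0.05,-0.58,0.21,0.01,-0.00,-7.50]
[0.12,-0.57,0.21,0.01,-0.00,-7.50]
[0.20,-0.55,0.21,0.01,-0.00,-7.50]
[0.27,-0.52,0.21,0.01,-0.00,-7.50]
[0.33,-0.48,0.21,0.01,-0.00,-7.50]
[0.39,-0.43,0.21,0.01,-0.00,-7.50]
[0.45,-0.38,0.21,0.01,-0.00,-7.50]
[0.49,-0.32,0.21,0.01,-0.00,-7.50]
[0.53,-0.25,0.21,0.01,-0.00,-7.50]
[0.56,-0.18,0.21,0.01,-0.00,-7.50]
[0.58,-0.10,0.21,0.01,-0.00,-7.50]
[0.58,-0.03,0.21,0.01,-0.00,-7.50]
```

```bash
python3 -m inch '[[0.05,-0.6,0.2,0,0,-7.5,0.85],[0.1,-0.55,0.2,0,0,-7.5,0.85],[0.2,-0.55,0.2,0,0,-7.5,0.85],[0.25,-0.5,0.2,0,0,-7.5,0.85],[0.35,-0.5,0.2,0,0,-7.5,0.85],[0.4,-0.45,0.2,0,0,-7.5,0.85],[0.45,-0.4,0.2,0,0,-7.5,0.85],[0.5,-0.3,0.2,0,0,-7.5,0.85],[0.55,-0.25,0.2,0,0,-7.5,0.85],[0.55,-0.2,0.2,0,0,-7.5,0.85]]'; python3 -m inch '[[0.6,-0.1,0.2,0,0,-7.5,0.85],[0.6,0,0.2,0,0,-7.5,0.85],[0,0,0,0,0,0,0.85],[0,0,0,0,0,0,0.85]]'>/dev/null; python3 plan.py 519.7 51 20 5.3 4; python3 - <<'E'
from h import *
for n in("side","top"):
    i=ctrl.read_camera(n);cv2.imwrite(f"pics/{n}22.png",i)
    crop(cv2.convertScaleAbs(i,alpha=1.3),*((190,150,120,130,5) if n=="side" else (250,165,180,110,4)),f"pics/q_{n}.png")
E
```

```text
time_s: 23.3
eef_pos: [518.1, 39.9, 103.0]
tool_rot: [0.762, 0.647, -0.001, -0.001]
wrist_force: [0.5, 0.6, 1.1]
gripper_width: 72.5
t 23.7 p [518.7  51.6  99.6] yawy 5.12 w 72.2 F [-0.2 -0.2 -0.4] q [ 0.37  0.3  -0.63  1.76  0.19  1.15 -0.22]
[-0.02,0.03,1.99,-0.02,-0.00,-0.05]
[-0.02,0.03,1.99,-0.02,-0.00,-0.05]
[-0.02,0.02,1.99,-0.02,-0.00,-0.05]
[-0.02,0.02,1.99,-0.02,-0.00,-0.05]
```

View pics/q_side.png

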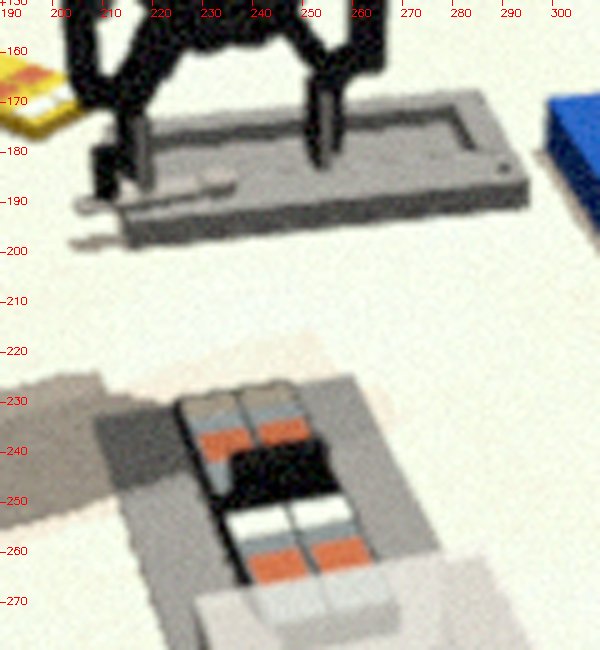

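View pics/q_top.png

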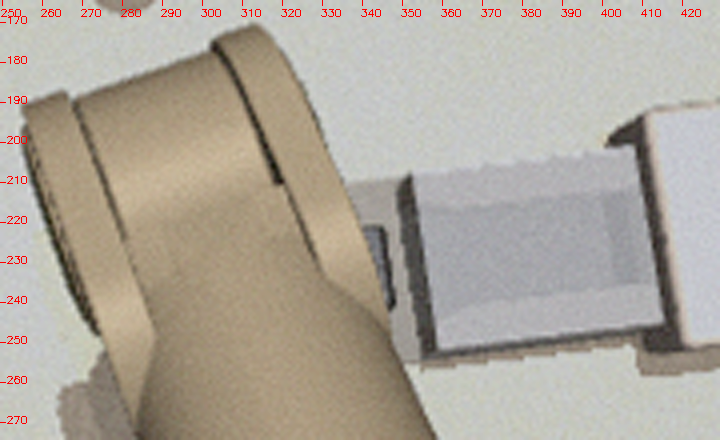

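```bash
python3 - <<'E'
from h import *
def ony(uv,y):
    o,d=ray("side",uv);d=d[0];return o+d*(y-o[1])/d[1]
A=ony((152/5+189.5,190/5+149.5),51);B=ony((312/5+189.5,168/5+149.5),51);print(A,B,(A+B)/2)
P=onz("top",np.array([(385,228),(396,307)])/4+[249.5,164.5],18);print(P)
E
```

```text
[484.28050615  51.         138.9729976 ] [555.54940882  51.         142.34854584] [519.91495748  51.         140.66077172]
[[ 560.2241936  -105.14674743   18.        ]
 [ 505.42237419 -109.77884361   18.        ]]
```

```bash
python3 -m inch '[[0,0,1.5,0,0,0,0.85],[0,0,2.5,0,0,0,0.85],[0,0,3,0,0,0,0.85],[0,0,2.5,0,0,0,0.85],[0,0,1.5,0,0,0,0.85],[0,0,1,0,0,0,0.85],[0,0,0,0,0,0,0.85],[0,0,0,0,0,0,0.85]]'; python3 - <<'E'
from h import *
for n in("side",):
    i=ctrl.read_camera(n);cv2.imwrite(f"pics/{n}23.png",i)
    crop(cv2.convertScaleAbs(i,alpha=1.3),*((190,170,100,85,7) if n=="side" else (250,165,180,110,4)),f"pics/r_{n}.png")
E
```

```text
time_s: 24.6
eef_pos: [520.1, 52.0, -18.8]
tool_rot: [0.674, 0.739, 0.0, 0.0]
wrist_force: [0.2, -0.1, 0.6]
gripper_width: 72.2
```

View pics/r_side.png

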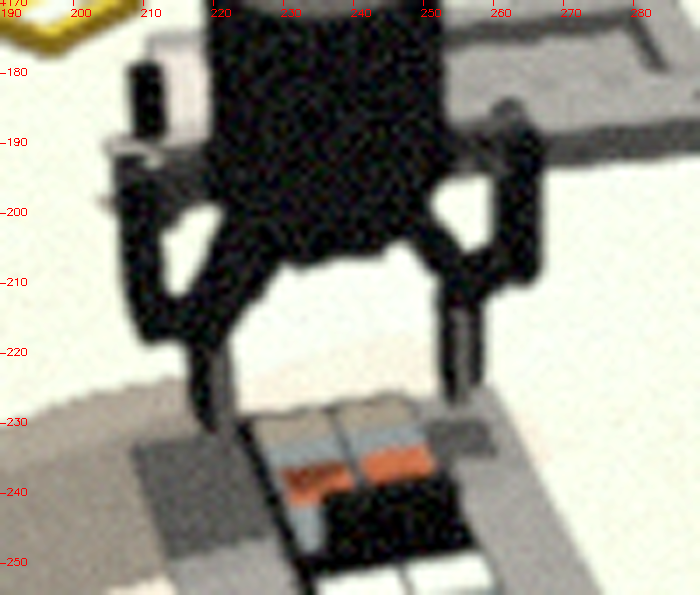

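```bash
python3 -m inch '[[0,0,0.5,0,0,0,0.85],[0,0,0.3,0,0,0,0.85],[0,0,0,0,0,0,0.85]]'|grep -E "eef|force"; python3 -m inch '[[0,0,0.3,0,0,0,0.85],[0,0,0,0,0,0,0.85]]'|grep -E "eef|force";python3 -m inch '[[0,0,0.3,0,0,0,0.85],[0,0,0,0,0,0,0.85]]'|grep -E "eef|force"; python3 - <<'E'
from h import *
for n in("side",):
    i=ctrl.read_camera(n);cv2.imwrite(f"pics/{n}24.png",i)
    crop(cv2.convertScaleAbs(i,alpha=1.3),*((190,170,100,85,7) if n=="side" else (250,165,180,110,4)),f"pics/r2_{n}.png")
E
```

```text
eef_pos: [519.2, 51.7, -27.8]
wrist_force: [-0.2, -0.0, -1.4]
eef_pos: [519.1, 51.8, -30.9]
wrist_force: [-1.2, -0.9, 0.2]
eef_pos: [519.1, 51.8, -33.9]
wrist_force: [-0.1, 0.5, -0.3]
```

View pics/r2_side.png

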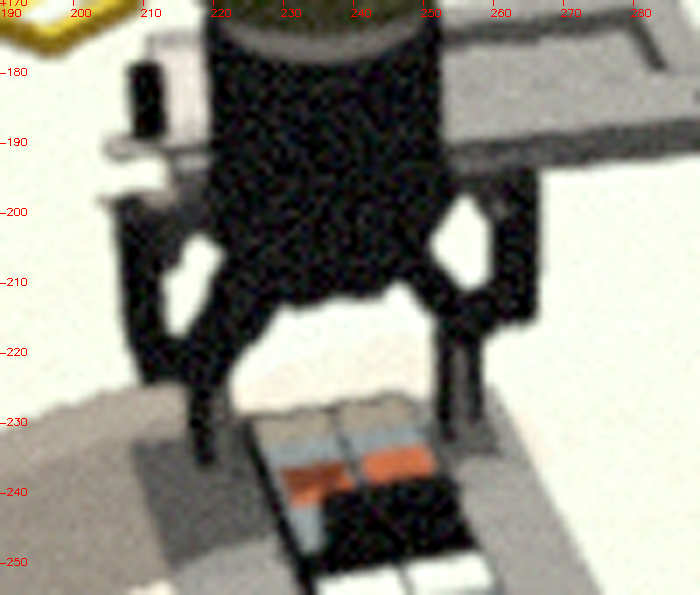

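```bash
python3 -m inch '[[0,0,0,0,0,0,0.8],[0,0,0,0,0,0,0.75],[0,0,0,0,0,0,0.7],[0,0,0,0,0,0,0.65],[0,0,0,0,0,0,0.6]]' 30; python3 -m inch '[[0,0,0,0,0,0,0.5],[0,0,0,0,0,0,0.5],[0,0,0,0,0,0,0.5]]' 30; python3 - <<'E'
from h import *
for n in("side",):
    i=ctrl.read_camera(n);cv2.imwrite(f"pics/{n}25.png",i)
    crop(cv2.convertScaleAbs(i,alpha=1.3),*((190,170,100,85,7) if n=="side" else (250,165,180,110,4)),f"pics/r3_{n}.png")
E
```

```text
time_s: 25.9
eef_pos: [519.5, 51.8, -33.3]
tool_rot: [0.673, 0.739, 0.0, 0.0]
wrist_force: [-0.9, 0.4, 4.4]
gripper_width: 57.1
time_s: 26.2
eef_pos: [519.6, 51.9, -33.3]
tool_rot: [0.674, 0.739, 0.0, 0.0]
wrist_force: [-0.5, -0.4, 5.3]
gripper_width: 57.2
```

View pics/r3_side.png

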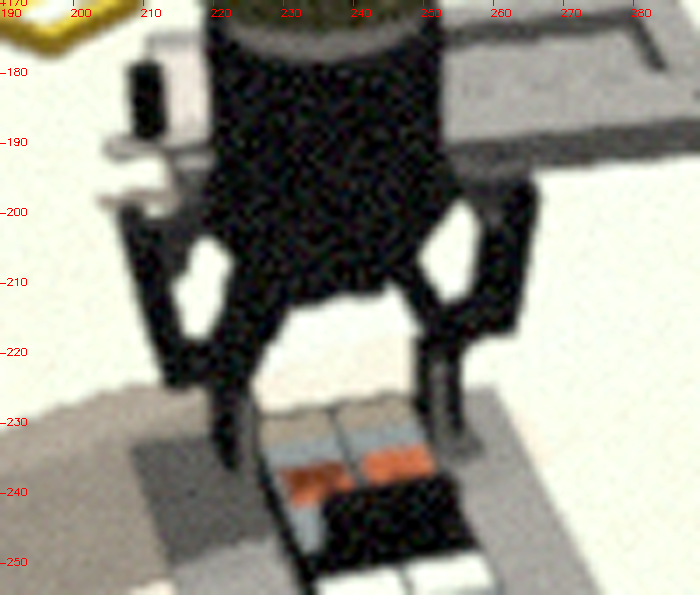

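The end is gripped at 57 mm width. Sliding it toward the tunnel with a 2 mm lateral correction.

```bash
python3 -m inch '[[-0.4,-0.05,-0.03,0,0,0,0.5],[-0.7,-0.05,0,0,0,0,0.5],[-0.8,-0.05,0,0,0,0,0.5],[-0.8,-0.05,0,0,0,0,0.5],[-0.8,0,0,0,0,0,0.5],[-0.5,0,0,0,0,0,0.5],[0,0,0,0,0,0,0.5]]' 30; python3 plan.py 531.5 -104 -33 5.2 4; python3 - <<'E'
from h import *
for n in("side","top"):
    i=ctrl.read_camera(n);cv2.imwrite(f"pics/{n}26.png",i)
    crop(cv2.convertScaleAbs(i,alpha=1.3),*((190,190,120,120,5) if n=="side" else (250,165,180,110,4)),f"pics/s_{n}.png")
E
```

```text
time_s: 26.95
eef_pos: [521.3, 10.0, -33.3]
tool_rot: [0.674, 0.739, -0.0, 0.0]
wrist_force: [0.2, -2.7, 2.5]
gripper_width: 57.1
t 26.95 p [521.3  10.  -33.3] yawy 5.21 w 57.1 F [ 0.2 -2.7  2.5] q [ 0.38  0.47 -0.56  1.88  0.32  0.88 -0.24]
[-2.86,-0.01,-0.00,0.00,0.01,0.00]
[-2.86,-0.01,-0.00,0.00,0.01,0.00]
[-2.86,-0.01,-0.01,0.00,0.01,0.00]
[-2.86,-0.01,-0.01,0.00,0.01,0.00]
```

View pics/s_side.png

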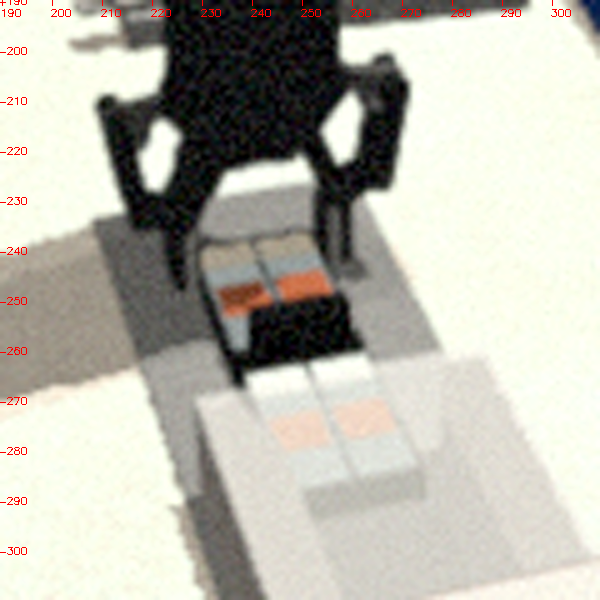

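View pics/s_top.png

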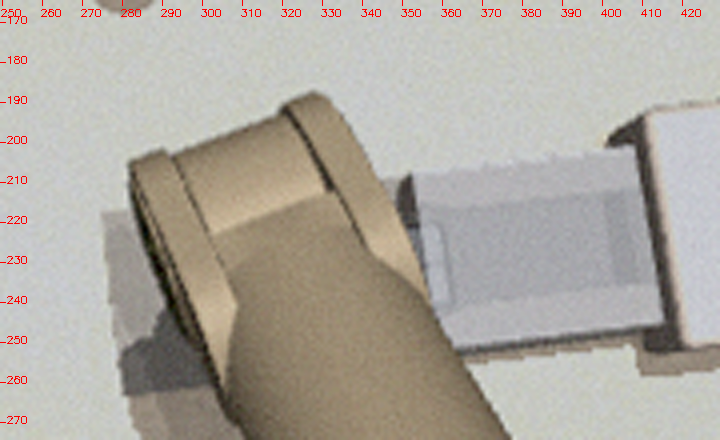

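The carrier is entering the tunnel and stays centred and flat. Continuing with force checks.

```bash
python3 -m inch '[[-0.5,0,0,0,0,0,0.5],[-0.7,0,0,0,0,0,0.5],[-0.7,0,0,0,0,0,0.5],[-0.5,0,0,0,0,0,0.5],[0,0,0,0,0,0,0.5]]' 30;python3 - <<'E'
from h import *
for n in("side","top"):
    i=ctrl.read_camera(n);cv2.imwrite(f"pics/{n}27.png",i)
    crop(cv2.convertScaleAbs(i,alpha=1.3),*((190,190,120,120,5) if n=="side" else (330,190,100,70,7)),f"pics/u_{n}.png")
E
```

```text
time_s: 27.55
eef_pos: [523.6, -13.6, -33.2]
tool_rot: [0.674, 0.739, -0.0, 0.0]
wrist_force: [0.8, -1.0, 1.6]
gripper_width: 56.9
```

View pics/u_side.png

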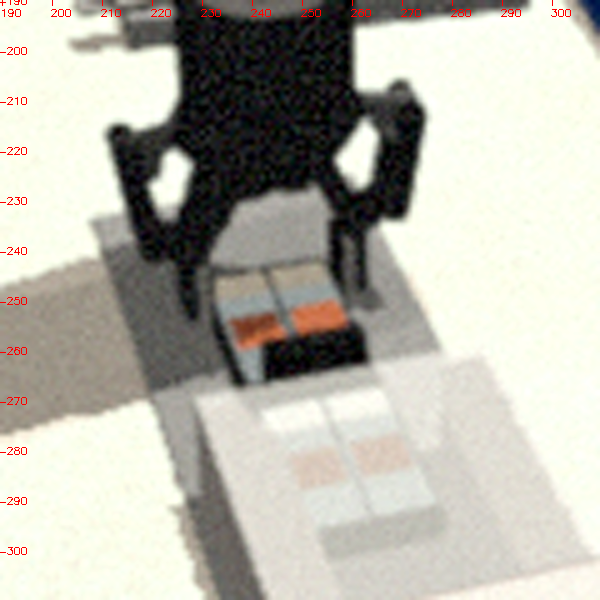

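View pics/u_top.png

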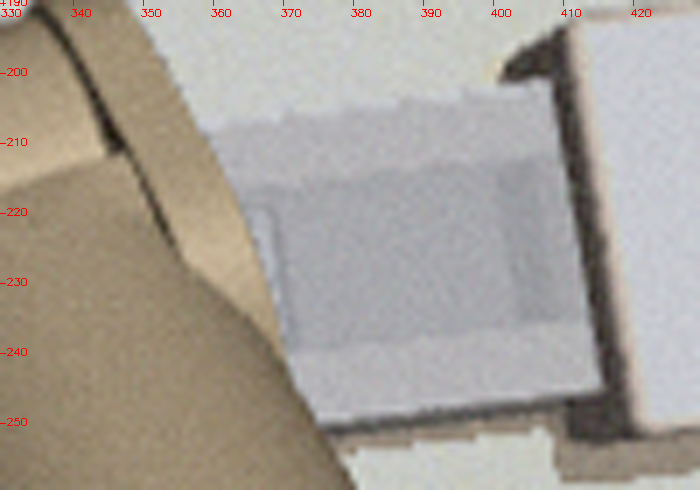

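```bash
python3 - <<'E'
from h import *
o=np.array([514.7,83.]);ex=np.array([.0905,-.9959]);ey=np.array([.9959,.0905])
for n,l,z in(((265/7+329.5,185/7+189.5),"+x foot",4),((285/7+329.5,347/7+189.5),"-x top",52),((272/7+329.5,208/7+189.5),"car +",18),((290/7+329.5,345/7+189.5),"car -",18),((520/7+329.5,158/7+189.5),"+x foot far",4),((555/7+329.5,320/7+189.5),"-x top far",52)):
    P=onz("top",n,z)[0,:2];print(l,P.round(1),((P-o)@ex).round(1),((P-o)@ey).round(1))
E
```

```text
+x foot [ 576.  -168.9] 256.4 38.2
-x top [ 507.2 -161.7] 243.0 -29.7
car + [ 564.8 -167.9] 254.4 27.2
car - [ 510.5 -171.6] 253.2 -27.3
+x foot far [ 584.  -271.7] 359.5 36.9
-x top far [ 514.5 -264.7] 346.2 -31.6
```

```bash
python3 -m inch '[[-0.5,0.03,0,0,0,0,0.5],[-0.7,0.03,0,0,0,0,0.5],[-0.7,0,0,0,0,0,0.5],[-0.5,0,0,0,0,0,0.5],[0,0,0,0,0,0,0.5]]' 30; python3 -m inch '[[-0.5,0,0,0,0,0,0.5],[-0.7,0,0,0,0,0,0.5],[-0.7,0,0,0,0,0,0.5],[-0.5,0,0,0,0,0,0.5],[0,0,0,0,0,0,0.5]]' 30;
```

```text
time_s: 28.15
eef_pos: [526.4, -37.6, -33.3]
tool_rot: [0.674, 0.739, -0.0, 0.0]
wrist_force: [0.3, -1.6, 1.9]
gripper_width: 56.8
time_s: 28.65
eef_pos: [528.6, -61.5, -33.2]
tool_rot: [0.674, 0.739, -0.0, 0.0]
wrist_force: [0.4, -2.2, 1.8]
gripper_width: 57.0
```

```bash
python3 -m inch '[[-0.5,0.05,0,0,0,0,0.5],[-0.7,0.05,0,0,0,0,0.5],[-0.6,0.05,0,0,0,0,0.5],[-0.4,0,0,0,0,0,0.5],[0,0,0,0,0,0,0.5]]' 30; python3 -m inch '[[-0.4,0,0,0,0,0,0.5],[-0.4,0,0,0,0,0,0.5],[-0.2,0,0,0,0,0,0.5],[0,0,0,0,0,0,0.5]]' 30;python3 - <<'E'
from h import *
for n in("side","top"):
    i=ctrl.read_camera(n);cv2.imwrite(f"pics/{n}28.png",i)
    crop(cv2.convertScaleAbs(i,alpha=1.3),*((190,190,120,120,5) if n=="side" else (330,190,100,70,7)),f"pics/v_{n}.png")
E
```

```text
time_s: 29.15
eef_pos: [532.2, -83.0, -33.2]
tool_rot: [0.674, 0.739, -0.0, 0.0]
wrist_force: [1.0, -1.1, 1.0]
gripper_width: 57.3
time_s: 29.55
eef_pos: [532.9, -92.1, -33.2]
tool_rot: [0.674, 0.739, -0.0, 0.0]
wrist_force: [0.3, 1.3, 2.2]
gripper_width: 57.4
```

View pics/v_side.png

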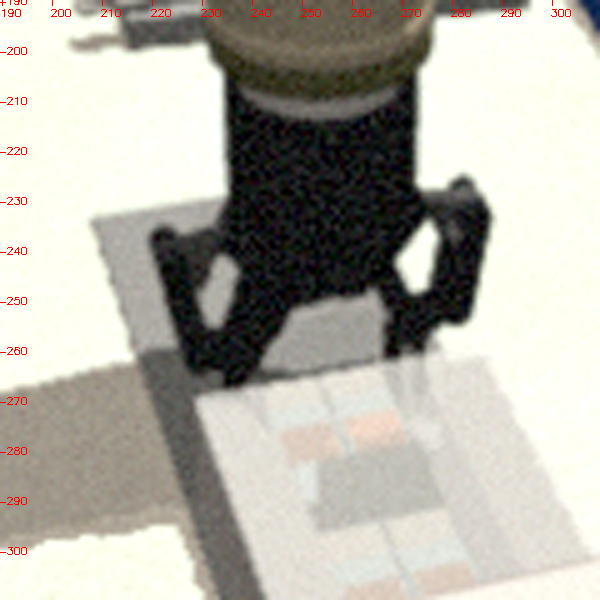

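View pics/v_top.png

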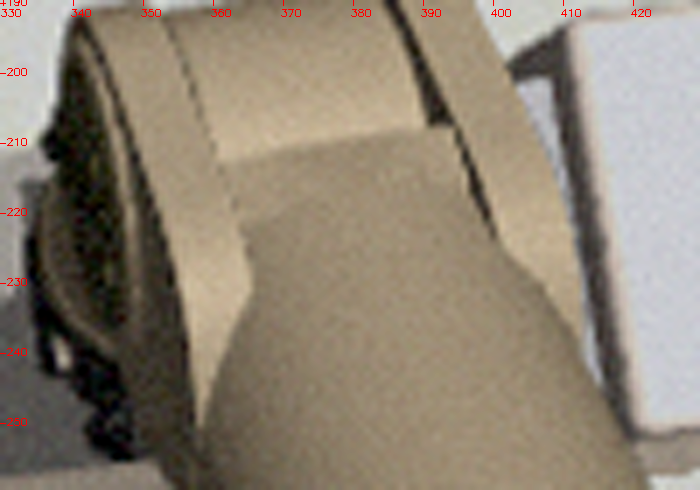

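```bash
for i in 1; do python3 -m inch '[[-0.2,0,0,0,0,0,0.5],[-0.2,0,0,0,0,0,0.5],[0,0,0,0,0,0,0.5]]' 30; python3 -m inch '[[-0.2,0,0,0,0,0,0.5],[-0.2,0,0,0,0,0,0.5],[0,0,0,0,0,0,0.5]]' 30; done | grep -E "eef|force|width"
```

```text
eef_pos: [533.3, -95.7, -33.3]
wrist_force: [-0.2, 2.1, 2.7]
gripper_width: 57.4
eef_pos: [533.7, -100.0, -33.2]
wrist_force: [-0.5, 1.7, 3.2]
gripper_width: 57.4
```

```bash
python3 -m inch '[[-0.15,0,0,0,0,0,0.5],[-0.15,0,0,0,0,0,0.5],[0,0,0,0,0,0,0.5]]' | grep -E "eef|force|width"
```

```text
eef_pos: [533.9, -102.8, -33.2]
wrist_force: [-0.2, 1.9, 3.6]
gripper_width: 57.4
```

```bash
python3 -m inch '[[-0.15,0,0,0,0,0,0.5],[-0.15,0,0,0,0,0,0.5],[0,0,0,0,0,0,0.5]]' | grep -E "eef|force|width"; python3 - <<'E'
from h import *
i=ctrl.read_camera("side");cv2.imwrite(f"pics/side29.png",i)
crop(cv2.convertScaleAbs(i,alpha=1.3),210,230,110,95,6,"pics/w.png")
E
```

```text
eef_pos: [534.0, -103.2, -33.3]
wrist_force: [-1.6, 7.3, 5.1]
gripper_width: 57.3
```

View pics/w.png

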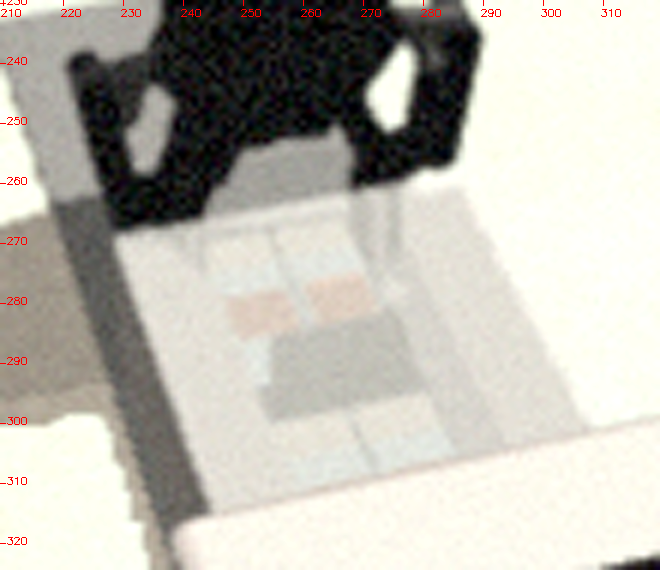

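```bash
python3 -m inch '[[-0.15,0,0,0,0,0,0.5],[-0.1,0,0,0,0,0,0.5],[0,0,0,0,0,0,0.5]]' | grep -E "eef|force|width"; python3 - <<'E'
from h import *
def on(p): return onz("side",np.array(p)/6+[209.5,229.5],44)
o=np.array([534,-126.]);ex=np.array([.0905,-.9959]);ey=np.array([.9959,.0905])
for p in ((275,335),(405,312),(270,420),(425,388)):
    P=on([p])[0] if p[1]<400 and p!=(425,388) else onz("side",np.array([p])/6+[209.5,229.5],18)[0]
    print(p,P.round(1),((P[:2]-o)@ex).round(1),((P[:2]-o)@ey).round(1))
E
```

```text
eef_pos: [534.0, -103.2, -33.3]
wrist_force: [-2.6, 14.4, 7.9]
gripper_width: 57.0
(275, 335) [ 520.8 -172.4   44. ] 45.0 -17.4
(405, 312) [ 563.7 -170.1   44. ] 46.6 25.6
(270, 420) [ 516.8 -183.2   18. ] 55.4 -22.3
(425, 388) [ 568.8 -178.8   18. ] 55.8 29.9
```

The carrier is hard against the stop: force builds with no motion at y = −103.2, and the rib position puts its centre at about 50 mm. I relax the push, open and retreat.

```bash
python3 -m inch '[[0.2,0,0,0,0,0,0.5],[0,0,0,0,0,0,0.5]]' 20| grep -E "eef|force|width"; python3 -m inch '[[0,0,0,0,0,0,0.72],[0,0,0,0,0,0,0.78],[0,0,0,0,0,0,0.82],[0,0,0,0,0,0,0.82]]'| grep -E "eef|force|width"; python3 -m inch '[[0,0,-0.5,0,0,0,0.82],[0,0,-1,0,0,0,0.82],[0,0,-2,0,0,0,0.82],[0,0,-3,0,0,0,0.82],[0,0,-4,0,0,0,0.82],[0,0,-4,0,0,0,0.82]]'|grep -E "eef|force|width"; python3 -m inch '[[2,0,-1,0,0,0,0.82],[4,0,0,0,0,0,0.82],[4,0,0,0,0,0,0.82],[4,0,0,0,0,0,0.82],[4,0,0,0,0,0,0.82],[2,0,0,0,0,0,0.82],[0,0,0,0,0,0,0.82],[0,0,0,0,0,0,0.82]]'; python3 - <<'E'
from h import *
for n in("side","top"):
    i=ctrl.read_camera(n);cv2.imwrite(f"pics/{n}30.png",i)
    crop(cv2.convertScaleAbs(i,alpha=1.3),*((200,215,110,110,5.4) if n=="side" else (320,190,110,70,7)),f"pics/x_{n}.png")
E
```

```text
eef_pos: [534.0, -103.2, -33.3]
wrist_force: [-1.9, 9.1, 6.9]
gripper_width: 57.4
eef_pos: [533.9, -106.7, -33.5]
wrist_force: [-0.1, -0.2, 0.2]
gripper_width: 69.9
eef_pos: [533.9, -105.8, 113.9]
wrist_force: [0.9, -1.1, -0.2]
gripper_width: 70.2
time_s: 33.2
eef_pos: [515.8, 93.2, 122.4]
tool_rot: [0.673, 0.74, 0.0, 0.0]
wrist_force: [0.7, -0.6, -1.1]
gripper_width: 70.0
```

View pics/x_side.png

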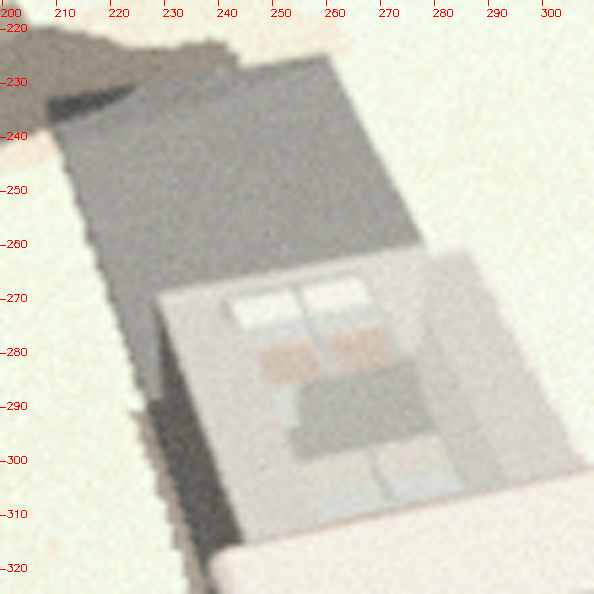

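View pics/x_top.png

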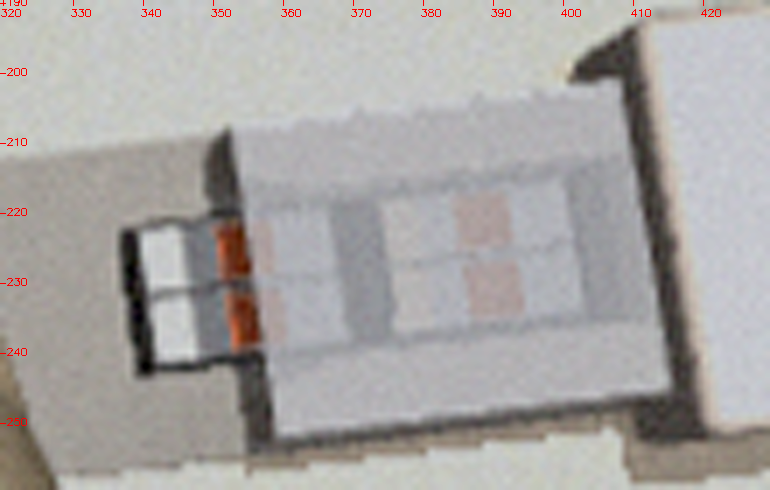

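```bash
python3 - <<'E'
from h import *
f=lambda p,z: onz("top",np.array(p)/7+[319.5,189.5],z)
o=np.array([534,-126.]);ex=np.array([.0905,-.9959]);ey=np.array([.9959,.0905])
for l,p,z in(("outer",[(121,231),(137,375)],10),("inner",[(566,180),(585,318)],18),("stop front",[(567,170),(588,320)],18),("roof mouth",[(232,128),(275,440)],58)):
    P=f(p,z)[:,:2];print(l,P.round(1).tolist(),((P-o)@ex).round(1),((P-o)@ey).round(1))
s=ctrl.state();print(s["time_s"],s["wrist_force"].round(1))
E
```

```text
outer [[559.1, -81.4], [501.7, -84.9]] [-42.1 -43.9] [ 29.  -28.5]
inner [[573.4, -257.0], [518.6, -260.4]] [134.1 132.4] [ 27.4 -27.5]
stop front [[577.4, -257.7], [517.8, -261.5]] [135.1 133.5] [ 31.3 -28.4]
roof mouth [[591.7, -118.7], [472.6, -128.2]] [-2.  -3.3] [ 58.1 -61.3]
33.3 [-0.2 -0.5  0.3]
```

```bash
python3 - <<'E'
from rig import ctrl
print(ctrl.close_job())
E
```

```text
the job is handed in; nothing more can be done
None
```

I turned the tab fully aside, lifted the carrier out level by its rib and set it flat on the reader's deck. I then let go, took it again by its outer end, slid it into the tunnel until it stopped, and released it. The job was handed in at about 33 s of the 69 s allowed; no verdict is reported.

**Last checks that agreed:**
- **At the stop:** pushing further raised the force to about 14 N with no movement. The pictures taken after release put the carrier's outer end about 40 mm outside the mouth and its centre at about 48–50 mm.
- **Alignment:** the carrier is straight, and both ends lie within about 0.5 mm of the middle line I had estimated. One earlier look at the tunnel walls put their middle 3–4 mm to one side, so the true offset could be that large, still inside the 8 mm limit.
- **Clear of the robot:** the gripper is open and well away, with almost no wrist force. The arm never went near the bottle, jar or slide box, but I did not re-measure them at the end.

**Checks that disagreed:**
- **Fingertip height:** the real fingertips were about 30–40 mm higher than the reported TCP height. I confirmed this from the pictures and by closing on the post, and worked to the observed height.
- **Camera views:** the two views differed by up to about 5 mm at the frame, and up to about 12 mm at the reader's tunnel and housing. I averaged them and used relative measurements on the deck and in the tunnel.

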